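# Rack the long sharpening plate

## Task

Take the long orange-edged sharpening plate off the black easel and stand it upright on its long edge between the free pair of black divider fins in the grey rack (the place with the orange tags), pushing the yellow spring follower there back so the plate goes all the way down and is held between the follower and the stop at the other end; the fins were set by hand, so feel for their slot, and do not force or drop the plate. Then slide the rack's rail by its red tab fully home over the plates, leaving the short plates and everything else where they are, and take the gripper clear.

Things in the scene. Friction and masses are not known exactly. Their poses are not given: they have to be found in the camera images.
- plate: Long sharpening plate, 140 x 60 x 10 mm, about 240 g, orange edges, steel faces. Origin at its centre; x = thickness, y = length, z = height (60 mm). Starts leaning 35 degrees from upright on the easel, upper edge towards the robot. Can be gripped across its thickness at the middle of the upper edge with the gripper tilted into its plane, and drawn out along that plane. In the rack either face or edge may lead.
- easel: Black easel, fixed, base 90 x 140 x 8 mm. The plate's long edge rests on two ledges and its face on two brackets 26 mm wide and 74 mm apart, reaching to 12 mm below the plate's upper edge; between them both faces are free. Origin on the table, 78 mm below the leaning plate's centre. Own y along the plate's length.
- rack: Grey rack, fixed, 170 mm (x) by 262 mm (y, from -142 to +120), floor 12 mm above the table. Origin on the table. Three places for plates, along y, at x = -45, 0, +45 mm. At y = -70 mm is the stop, a wall 30 mm high above the floor across all places. In each place a pair of black divider fins holds a plate upright; short plates already stand in two of them.
- follower_line (a point): Point on the rack's floor, middle place, where the followers' faces rest: rack y = +50 mm, 120 mm from the stop. Each place has a yellow follower 26 mm wide, top 75 mm above the floor (43 mm above the fins). It slides towards +y up to 35 mm against 2.6 N plus 0.16 N per mm. A 140 mm plate needs it 20 mm back: push it with the plate's end just above the fins, then lower.
- tag: Orange tags (26 mm wide) on the stop and the spring block at the free place, any of the three; no obstacle. Origin on the rack's floor, on the middle line of that place, 60 mm from the stop. Axes as the rack's: y from stop to follower, x across, z up. The long plate's centre when home is at y = +10, z = +30 mm (on the floor, end against the stop), in the slot between the fins, wherever they stand.
- free_place (a point): Middle of the free place, 42 mm above the table. Its slot lies between two 8 mm thick, flat-topped fins, 12.5 mm apart, 32 mm high above the floor, at rack y -68 to -32 and +30 to +48 mm (open between). The pair was set by hand: its slot is parallel to y but up to 8 mm to either side of this point, where exactly is not reported and must be felt or seen. It takes over 40 N to shift. Beside the fins is wrong.
- short_plate_a: Short plate, 118 x 60 x 10 mm, blue edges, loose, standing in its pair of fins (28.5 mm wide over both, moving with it) in one of the rack's places. Origin at the plate's centre, y = length. Leave in place.
- short_plate_b: As the blue one, with green edges, in another place. Leave in place.
- rail (a joint): Retaining rail: a bar across the slots (166 mm along rack x, 14 mm wide), underside 63 mm and top 73 mm above the rack's floor, 3 mm over plates that are fully down; a plate not down blocks it. Slides along rack +y from 0 (open, bar at rack y = -125 mm) to 0.07 m (home, bar at y = -55 mm over the plates' ends). Starts at 0 to 0.008. Friction about 2 N; stays where left.
- rail_tab (a point): Centre of the rail's red tab, on top of the middle of the bar: 44 mm wide (rack x), 8 mm thick (rack y), from 72 to 98 mm above the rack's floor. Push it from its -y side with closed fingers, or pinch it.
- spool: Red spool, 56 mm diameter, 52 mm high, origin under its centre. Bystander.
- jar: Glass jar with screw lid, 64 mm diameter, 90 mm high, on the black mat. Bystander.
- hammer: Small hammer, 240 mm long, lying on the table. Bystander.
Not all that is in view belongs to the job. There is more than one size of the plate; the job needs the middle-sized.

How it is judged:
By the outcome, as a careful person would: the job done as asked, in the order asked, and still so for the second after the job is handed in, with the robot touching nothing.
It also fails if it takes over 67 s, if anything falls off the work surface, if the arm or the gripper's body presses on something with over 40 N, if the wrist force passes 120 N, or if a joint passes its speed limit or range.

## Robot

A 6-joint arm with a two-finger parallel gripper is mounted at the origin on the work surface. World frame = base frame: x ahead of the robot, y to its left, z up, the work surface at z = 0. Lengths are in m, angles in degrees, forces in N, time in s.
With the tool pointing down it reaches from about 0.375 to 0.9 m from the base axis. Payload 3.1 kg.
Tool frame: the origin (TCP) lies where the fingers leave the gripper's body, on its centre line; the fingertips stand 70 mm ahead of it and the grasp point (between the pads) lies 51 mm ahead of it; y points along the fingers, z is the direction in which the jaws open and shut, and the axes are right-handed (so a half turn about y gives the same grasp; the last joint's range is limited). The gripper opens to 87 mm and grips with 3 to 60 N. Pads are 19 mm wide; open, the fingers measure 117 mm over their backs; the gripper's body (75 mm by 190 mm) begins 51 mm behind the grasp point.
Start: joints at [61.221, 30.224, 82.088, -0, 67.689, -10.227], TCP at [0.199, 0.593, 0.292] pointing down, gripper open.
Joint ranges: [-176.69, 176.69], [-43.24, 126.21], [12.49, 139.97], [-82, 262], [0, 151.66], [-163.58, 163.58]. Speed limits (degrees/s): [159.86, 159.86, 180, 180, 180, 180].

## Interface

Orientations are given as a 3x3 rotation matrix whose columns are the frame's x, y, z axes.
In Python, from rig import bot gives the robot as it stands.
- The arm moves only by the shell command python3 -m pendant 'ROWS'. ROWS is JSON, a list of rows, each a list of 3 entries, a list of its own where there are three numbers: the shift along the tool's x, y, z in cm, then the turn, a rotation vector about the tool's x, y, z in rad, then the closure, from 0 (fully open) to 1 (shut). In form: [[[dx, dy, dz], [ax, ay, az], jaw], ...]. A call has 1 to 20 rows; each row shifts and turns the commanded pose from where the row before left it, along the tool's axes as they then stand; what a row does not reach is not made up. A row lasts 1/12 s, in which the tool goes at most 41.7 mm and 7.16 degrees, less where a joint would pass 70% of its speed; a pose out of reach is approached as far as the arm can. A call with a gripper value outside its range is refused whole. The fingers move at their own pace and stop on an object; the grip force is fixed at half the most. Time passes only in rows, so rows that do not move let the fingers close. It gives the time, the measured TCP pose, the force and the opening at its end, in the units of the state.
- bot.read_state(): the state, without advancing time (a new reading comes with each control period).
- bot.capture(name): name is "scene" or "top" or "wrist"; returns a dict with "img" (480x640x3 uint8, red, green, blue), "fx", "fy", "cx", "cy" (pixels), "R" (3x3) and "t" (3): a world point X has camera coordinates R X + t. Camera axes: x right, y down, z forward; pixel columns grow to the right and rows downward; lengths in m; the calibration is good to about 2 mm. The wrist camera is an equidistant fisheye: a pixel r from the principal point sees the ray r / f radians off the axis. A picture is of the moment at which its call begins. There is no depth.
- bot.hand_in(): hands the job in, once; it reports no verdict.
The state is a dict: "time_s": time; "joint_positions": joint angles; "qvel": joint speeds; "tau": joint torques, N m; "position": TCP position; "tcp_rot": TCP orientation; "force": force on the tool from outside, world axes, zero at the start; "moment": the same for the moment, N m; "opening": opening from 0.0 (shut) to 1.0 (fully open).
Only numpy, scipy, OpenCV 4.12 (cv2) and the standard library are available. Lean on these libraries where they do the work, as an engineer would, in place of code of your own. Each camera call takes 0.05 s, during which the arm holds its last target.

## Working session

There is one attempt and no reset: what is moved stays moved. The work goes in short steps, Python scripts to look and compute and a shell command to move; the robot and the scene stay as the last step left them, time stands still between calls to the robot, and variables do not carry over. Pictures are saved under pics/ and viewed, and the job is handed in when it is done.

```bash
ls; mkdir -p pics; python3 - <<'E'
from rig import bot
import cv2,numpy as np
s=bot.read_state(); print(s)
for n in ("scene","top","wrist"):
    c=bot.capture(n); cv2.imwrite(f"pics/{n}0.png",c["img"][:,:,::-1]); 
    print(n,c["fx"],c["fy"],c["cx"],c["cy"],np.round(c["R"],3).tolist(),np.round(c["t"],3))
E
```

```text
pics
{'time_s': 0.0, 'joint_positions': array([ 6.12218782e+01,  3.02797279e+01,  8.21577032e+01, -1.16451392e-03,
        6.76886357e+01, -1.02276660e+01]), 'qvel': array([-0.10009236,  0.05316737,  0.06905275, -0.01872686, -0.09160109,
       -0.01678159]), 'tau': array([ 3.68536294e-04, -4.40042496e+01, -1.76590508e+01,  6.34219148e-02,
        5.81771100e-02, -1.40417915e-04]), 'position': array([0.19852709, 0.59200545, 0.29125599]), 'tcp_rot': array([[ 9.48046130e-01, -1.04277544e-03,  3.18131181e-01],
       [-3.18132672e-01, -1.93757576e-03,  9.48044223e-01],
       [-3.72193967e-04, -9.99997579e-01, -2.16865214e-03]]), 'force': array([ 0.55468387, -0.35839341, -0.20378713]), 'moment': array([-0.01927599,  0.01521097,  0.02037526]), 'opening': 0.9981857327078598}
scene 563.5254715405241 563.5254715405241 321.7529547165909 241.49339034350896 [[0.87, 0.492, -0.022], [0.257, -0.492, -0.832], [-0.42, 0.718, -0.554]] [-0.434 -0.1    1.297]
top 494.9803984748181 494.9803984748181 309.44315612188393 248.76127526558065 [[-0.002, -1.0, 0.017], [-0.994, -0.0, -0.11], [0.11, -0.017, -0.994]] [-0.077  0.556  0.881]
wrist 371.64829954431775 371.64829954431775 316.85227761616824 244.1979057167611 [[0.317, 0.948, -0.003], [0.907, -0.303, 0.293], [0.277, -0.095, -0.956]] [-0.623 -0.036  0.392]
```

View pics/scene0.png

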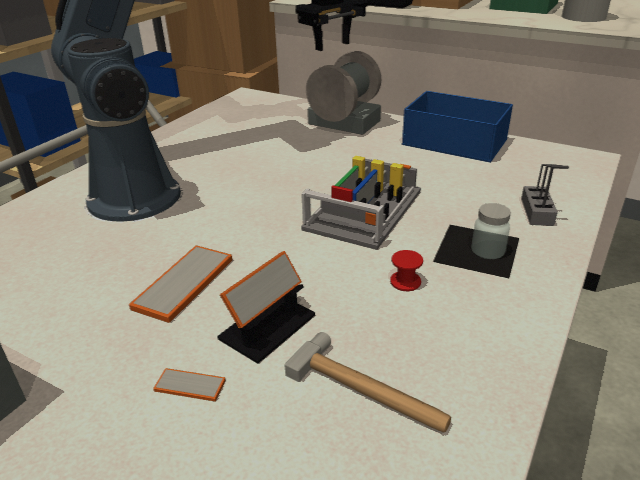

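View pics/top0.png

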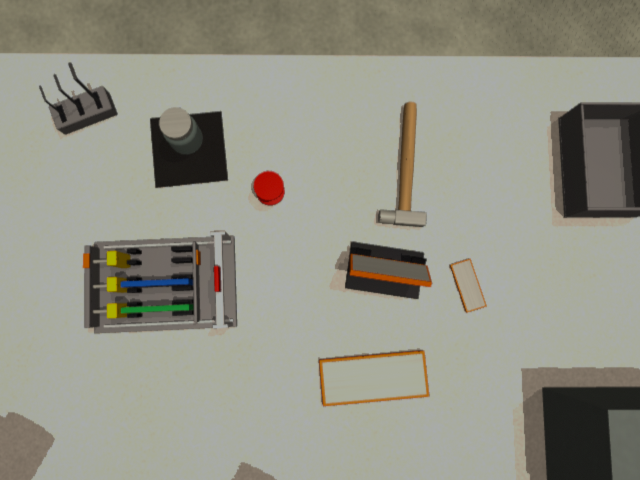

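View pics/wrist0.png

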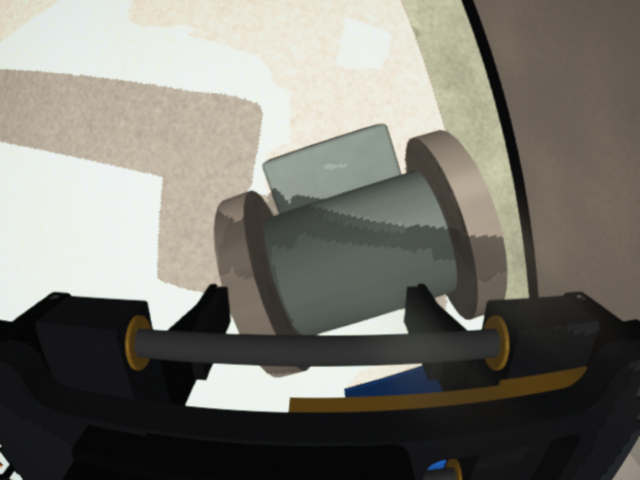

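The top view has the rack at (160,285), with its free place in the upper row (orange tags at (87,260) and (197,257)). The rail bar is at x≈219 and the red tab at (217,279). There are three plates: large flat at (375,378), easel at (390,270) and small at (468,285). The easel one is described, so I'll check its length and enlarge both spots.

```bash
cat > h.py <<'E'
import cv2,numpy as np
from rig import bot
def ray(c,uv):
    uv=np.asarray(uv,float); 
    d=np.array([(uv[0]-c["cx"])/c["fx"],(uv[1]-c["cy"])/c["fy"],1.0])
    R=np.array(c["R"]);t=np.array(c["t"])
    return -R.T@t, R.T@(d/np.linalg.norm(d))
def rayw(c,uv):
    p=np.array([uv[0]-c["cx"],uv[1]-c["cy"]],float);r=np.hypot(*p);th=r/c["fx"]
    d=np.array([*(p/r*np.sin(th)),np.cos(th)]);R=np.array(c["R"]);t=np.array(c["t"])
    return -R.T@t,R.T@d
def onz(c,uv,z,f=ray):
    o,d=f(c,uv); return o+d*(z-o[2])/d[2]
def tri(rs):
    A=np.zeros((3,3));b=np.zeros(3)
    for o,d in rs:
        P=np.eye(3)-np.outer(d,d);A+=P;b+=P@o
    x=np.linalg.solve(A,b); return x,[float(np.linalg.norm((np.eye(3)-np.outer(d,d))@(x-o))) for o,d in rs]
def proj(c,X,fish=False):
    p=np.array(c["R"])@X+np.array(c["t"])
    if fish:
        r=np.hypot(p[0],p[1]);th=np.arctan2(r,p[2]);return np.array([c["cx"]+c["fx"]*th*p[0]/r,c["cy"]+c["fx"]*th*p[1]/r])
    return np.array([c["cx"]+c["fx"]*p[0]/p[2],c["cy"]+c["fy"]*p[1]/p[2]])
def crop(img,x0,y0,x1,y1,k,name):
    o=cv2.resize(img[y0:y1,x0:x1],None,fx=k,fy=k,interpolation=cv2.INTER_CUBIC); cv2.imwrite(name,o[:,:,::-1])
E
python3 - <<'E'
from h import *
c=bot.capture("top");s=bot.capture("scene")
crop(c["img"],75,220,245,340,4.5,"pics/rk_top.png")
crop(c["img"],330,230,500,320,4.5,"pics/es_top.png")
crop(s["img"],290,145,430,250,5.5,"pics/rk_sc.png")
crop(s["img"],205,235,335,365,4.5,"pics/es_sc.png")
E
```

```text
(no output)
```

View pics/rk_top.png

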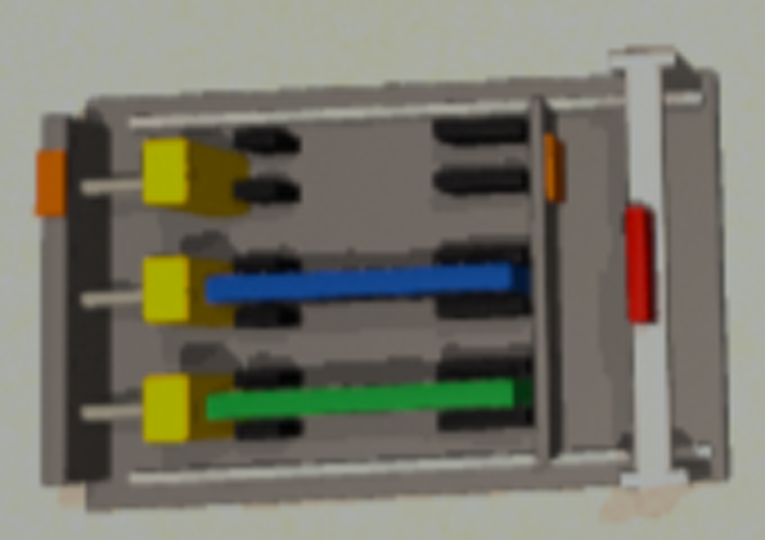

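View pics/es_top.png

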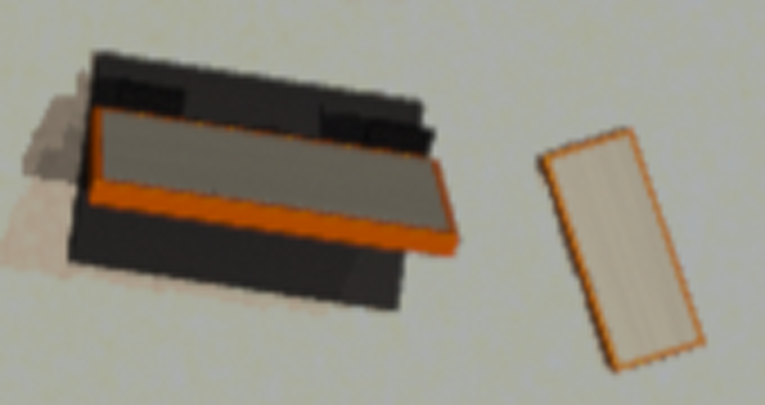

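View pics/rk_sc.png

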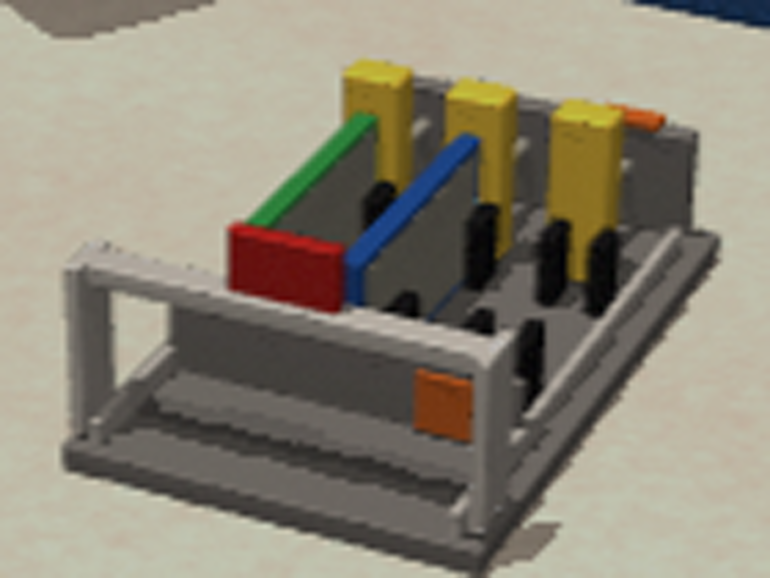

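View pics/es_sc.png

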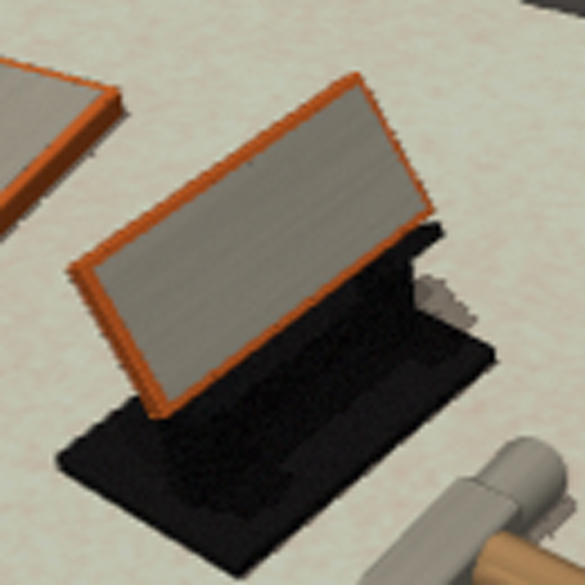

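The easel plate at top (390,270) and scene (262,288) leans with its upper edge towards the robot. I'll triangulate its corners and check for 140 x 60. The free pair of fins shows in the crop at (265,140)/(265,190) and (480,130)/(480,180).

```bash
python3 - <<'E'
from h import *
c=bot.capture("top");s=bot.capture("scene")
T=lambda p:(330+(p[0]+.5)/4.5-.5,230+(p[1]+.5)/4.5-.5)
S=lambda p:(205+(p[0]+.5)/4.5-.5,235+(p[1]+.5)/4.5-.5)
P={}
for k,a,b in [("lowL",(95,108),(434,212)),("lowR",(437,158),(163,414)),("upL",(92,182),(360,80)),("upR",(458,235),(92,263)),
   ("backL",(91,205),(354,72)),("backR",(455,255),(70,268))]:
    P[k],r=tri([ray(c,T(a)),ray(s,S(b))]); print(k,P[k].round(4),np.round(r,4))
d=lambda a,b:np.linalg.norm(P[a]-P[b])
print(d("lowL","lowR"),d("upL","upR"),d("lowL","upL"),d("lowR","upR"),d("upL","backL"),d("upR","backR"))
# easel base corners z=.008
for p in [(95,53),(420,102),(400,308),(70,262)]: print(onz(c,T(p),0.008).round(4))
# rack: 
K=lambda p:(75+(p[0]+.5)/4.5-.5,220+(p[1]+.5)/4.5-.5)
print("rack base corners z=.012")
for p in [(87,98),(717,72),(727,478),(88,508)]: print(onz(c,K(p),0.012).round(4))
print("tag stop top z=.042",[onz(c,K(p),0.042).round(4) for p in [(547,135),(547,200),(537,98),(543,462)]])
print("fin tops z=.044")
for p in [(436,120),(526,120),(436,142),(436,170),(526,170),(236,130),(236,150),(236,180),(236,200)]: print(p,onz(c,K(p),0.044).round(4))
print("follower tops z=.087",[onz(c,K(p),0.087).round(4) for p in [(188,140),(188,203),(188,257),(188,320),(188,376),(188,440),(145,140),(145,203)]])
print("tab top z=.110",[onz(c,K(p),0.110).round(4) for p in [(628,205),(650,205),(657,320),(635,322)]])
print("blue z=.072",[onz(c,K(p),0.072).round(4) for p in [(207,290),(511,277)]])
E
```

```text
lowL [ 0.5451 -0.1505  0.0578] [0.0004 0.0004]
lowR [ 0.5241 -0.2867  0.0594] [0.0007 0.0007]
upL [ 0.5125 -0.1446  0.1025] [0.0002 0.0002]
upR [ 0.4935 -0.2801  0.1069] [0.0018 0.0018]
backL [ 0.5058 -0.1427  0.1026] [0.0026 0.0026]
backR [ 0.4854 -0.2806  0.1021] [0.0008 0.0008]
0.13783237980788549 0.13686548157352268 0.05566223777555895 0.05695873310675774 0.006916948053042991 0.009405731493756507
[ 0.5731 -0.156   0.008 ]
[ 0.5523 -0.2929  0.008 ]
[ 0.466  -0.2822  0.008 ]
[ 0.4852 -0.1446  0.008 ]
rack base corners z=.012
[0.5723 0.3255 0.012 ]
[0.5834 0.0645 0.012 ]
[0.4154 0.0578 0.012 ]
[0.4039 0.3174 0.012 ]
tag stop top z=.042 [array([0.5536, 0.1283, 0.042 ]), array([0.5273, 0.1277, 0.042 ]), array([0.5686, 0.1327, 0.042 ]), array([0.4232, 0.1268, 0.042 ])]
fin tops z=.044
(436, 120) [0.5594 0.1725 0.044 ]
(526, 120) [0.5595 0.1365 0.044 ]
(436, 142) [0.5505 0.1722 0.044 ]
(436, 170) [0.5393 0.1719 0.044 ]
(526, 170) [0.5393 0.136  0.044 ]
(236, 130) [0.5554 0.2522 0.044 ]
(236, 150) [0.5473 0.2519 0.044 ]
(236, 180) [0.5352 0.2514 0.044 ]
(236, 200) [0.5272 0.2511 0.044 ]
follower tops z=.087 [array([0.5468, 0.2552, 0.087 ]), array([0.5227, 0.2542, 0.087 ]), array([0.5021, 0.2534, 0.087 ]), array([0.4783, 0.2524, 0.087 ]), array([0.4572, 0.2515, 0.087 ]), array([0.4333, 0.2505, 0.087 ]), array([0.5467, 0.2715, 0.087 ]), array([0.5227, 0.2704, 0.087 ])]
tab top z=.110 [array([0.5201, 0.0833, 0.11  ]), array([0.5201, 0.0752, 0.11  ]), array([0.4775, 0.0718, 0.11  ]), array([0.4768, 0.0799, 0.11  ])]
blue z=.072 [array([0.4902, 0.2511, 0.072 ]), array([0.4951, 0.1345, 0.072 ])]
```

Plate edges measure 138 x 56 x ~9 mm and its centre height is 79 mm (78 expected), so it is the middle-sized plate. The free place is at rack x = +45, and from above its slot is about 5 mm to the +x side. Next I work out the approach moves.

```bash
cat >> h.py <<'E'
def tf(delta,R=None):
    "world shift -> tool axes cm"
    R=np.array(bot.read_state()["tcp_rot"]) if R is None else R
    return np.round(np.array(R).T@np.array(delta)*100,2)
def yawtool(deg):
    a=np.radians(deg); z=np.array([np.cos(a),np.sin(a),0]);y=np.array([0,0,-1.]);x=np.cross(y,z);return np.stack([x,y,z],1)
E
python3 - <<'E'
from h import *
s=bot.read_state()
p=s["position"];R=yawtool(-8.3)
A=np.array([.46,.2,.29]);B=np.array([.431,-.2025,.2005])
print(tf(A-p,R),tf(B-A,R))
from scipy.spatial.transform import Rotation as Q
u=np.array([-.5676,.0826,.8192]);n=np.array([.8106,-.118,.5736]);Rg=np.stack([np.cross(-u,n),-u,n],1)
print(Rg.round(3), Q.from_matrix(np.array(s["tcp_rot"]).T@R).as_rotvec())
E
```

```text
[35.06  0.2  31.51] [40.25  8.95  2.94]
[[-0.144  0.568  0.811]
 [-0.99  -0.083 -0.118]
 [-0.    -0.819  0.574]] [4.57524773e-04 1.39180611e+00 2.49624593e-04]
```

```bash
python3 -m pendant '[[[0,0,0],[0,0.1,0],0.3],[[0,0,0],[0,0.1,0],0.3],[[0,0,0],[0,0.1,0],0.3],[[0,0,0],[0,0.1,0],0.3],[[0,0,0],[0,0.1,0],0.3],[[0,0,0],[0,0.1,0],0.3],[[0,0,0],[0,0.1,0],0.3],[[0,0,0],[0,0.1,0],0.3],[[0,0,0],[0,0.1,0],0.3],[[0,0,0],[0,0.1,0],0.3],[[0,0,0],[0,0.1,0],0.3],[[0,0,0],[0,0.1,0],0.3],[[0,0,0],[0,0.1,0],0.3],[[0,0,0],[0,0.092,0],0.3]]'
python3 -m pendant '[[[2.7,0,2.42],[0,0,0],0.3],[[2.7,0,2.42],[0,0,0],0.3],[[2.7,0,2.42],[0,0,0],0.3],[[2.7,0,2.42],[0,0,0],0.3],[[2.7,0,2.42],[0,0,0],0.3],[[2.7,0,2.42],[0,0,0],0.3],[[2.7,0,2.42],[0,0,0],0.3],[[2.7,0,2.42],[0,0,0],0.3],[[2.7,0,2.42],[0,0,0],0.3],[[2.7,0,2.42],[0,0,0],0.3],[[2.7,0,2.42],[0,0,0],0.3],[[2.7,0,2.42],[0,0,0],0.3],[[2.7,0,2.42],[0,0,0],0.3],[[0,0,0],[0,0,0],0.3]]'
```

```text
time_s: 1.52
position: [0.1988, 0.5925, 0.2922]
tcp_rot: [[-0.149, -0.0, 0.989], [-0.989, -0.0, -0.149], [0.0, -1.0, -0.0]]
force: [0.4, 0.6, 0.2]
opening: 0.698
time_s: 2.68
position: [0.4638, 0.1952, 0.2927]
tcp_rot: [[-0.15, 0.005, 0.989], [-0.989, -0.002, -0.15], [0.001, -1.0, 0.005]]
force: [-0.1, -0.3, -1.1]
opening: 0.703
```

```bash
python3 - <<'E'
from h import *
c=bot.capture("wrist"); cv2.imwrite("pics/w_rack.png",c["img"][:,:,::-1])
E
python3 -m pendant '[[[3.62,0.25,0.25],[0,0,0],0.3],[[3.62,0.25,0.25],[0,0,0],0.3],[[3.62,0.25,0.25],[0,0,0],0.3],[[3.62,0.25,0.25],[0,0,0],0.3],[[3.62,0.25,0.25],[0,0,0],0.3],[[3.62,0.25,0.25],[0,0,0],0.3],[[3.62,0.25,0.25],[0,0,0],0.3],[[3.62,0.25,0.25],[0,0,0],0.3],[[3.62,0.25,0.25],[0,0,0],0.3],[[3.62,0.25,0.25],[0,0,0],0.3],[[3.62,0.25,0.25],[0.1,0,0],0.3],[[0,0,0],[0.1,0,0],0.3],[[0,0,0],[0.1,0,0],0.3],[[0,0,0],[0.1,0,0],0.3],[[0,0,0],[0.1,0,0],0.3],[[0,0,0],[0.111,0,0],0.3],[[0,0,0],[0,0,0],0.3]]'
python3 - <<'E'
from h import *
s=bot.read_state();E=np.array([.4985,-.2123,.103]);u=np.array([-.5676,.0826,.8192])
print(s["joint_positions"].round(1),"pre",tf(E+.119*u-s["position"]),"grasp",tf(E+.039*u-s["position"]))
c=bot.capture("wrist"); cv2.imwrite("pics/w_easel.png",c["img"][:,:,::-1])
E
```

```text
time_s: 4.15
position: [0.4297, -0.1933, 0.2636]
tcp_rot: [[-0.135, 0.49, 0.861], [-0.991, -0.053, -0.126], [-0.016, -0.87, 0.492]]
force: [0.8, 0.7, -0.8]
opening: 0.699
[-47.8  16.8 121.5  47.1  26.5 -79.7] pre [ 0.99  5.61 -2.88] grasp [ 1.14 13.57 -2.11]
```

View pics/w_rack.png

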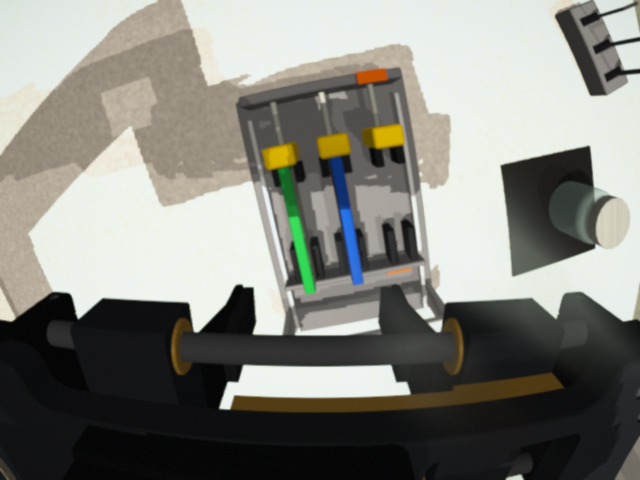

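View pics/w_easel.png

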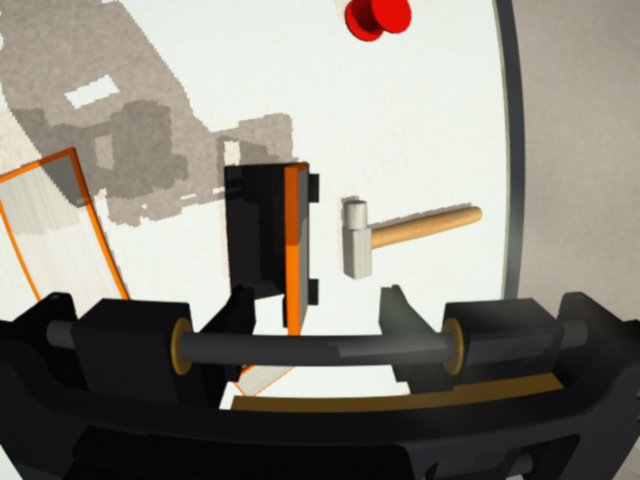

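The wrist view shows the orange upper edge at column ~291, rows 165–335, with the jaws straddling it and the brackets on the far side. I settle, then fine-align.

```bash
python3 -m pendant '[[[0,0,0],[0,0,0],0.3],[[0,0,0],[0,0,0],0.3]]'
cat > g.py <<'E'
from h import *
from scipy.spatial.transform import Rotation as Q
s=bot.read_state();E=np.array([.4985,-.2123,.103]);u=np.array([-.5676,.0826,.8192]);n=np.array([.8106,-.118,.5736]);Rg=np.stack([np.cross(-u,n),-u,n],1)
print("rot",Q.from_matrix(np.array(s["tcp_rot"]).T@Rg).as_rotvec().round(3),"pre",tf(E+.119*u-s["position"]),"grasp",tf(E+.039*u-s["position"]))
E
python3 g.py
```

```text
time_s: 4.37
position: [0.4316, -0.1953, 0.2647]
tcp_rot: [[-0.133, 0.49, 0.862], [-0.991, -0.056, -0.122], [-0.012, -0.87, 0.493]]
force: [0.7, 0.2, 1.1]
opening: 0.7
rot [ 0.095  0.003 -0.016] pre [ 0.8   5.6  -3.14] grasp [ 0.92 13.56 -2.38]
```

```bash
python3 -m pendant '[[[0,0,-1],[0.032,0,-0.005],0.3],[[0,0,-1],[0.032,0,-0.005],0.3],[[0.4,1,-1],[0.031,0,-0.005],0.3],[[0.4,1,-0.2],[0,0,0],0.3],[[0,1.5,0],[0,0,0],0.3],[[0,1.5,0],[0,0,0],0.3],[[0,0,0],[0,0,0],0.3],[[0,0,0],[0,0,0],0.3]]'; python3 g.py; python3 - <<'E'
from h import *
print(bot.read_state()["joint_positions"].round(1))
c=bot.capture("wrist"); cv2.imwrite("pics/w_e2.png",c["img"][:,:,::-1])
s=bot.capture("scene"); crop(s["img"],190,150,350,310,3.7,"pics/s_e2.png")
for e in ([.5125,-.1446,.1025],[.4935,-.2801,.1045],[.504,-.143,.1026],[.4854,-.2806,.1021]): print(proj(c,np.array(e),True).round(1))
E
```

```text
time_s: 5.03
position: [0.4334, -0.2014, 0.2105]
tcp_rot: [[-0.138, 0.559, 0.818], [-0.99, -0.074, -0.117], [-0.005, -0.826, 0.564]]
force: [0.6, -0.0, 0.2]
opening: 0.701
rot [ 0.012  0.002 -0.007] pre [ 0.14  0.7  -0.75] grasp [ 0.2   8.7  -0.66]
[ -49.7   25.5  126.6   87.6   22.3 -123.7]
[312.3 155.7]
[314.8 356.9]
[300.  155.5]
[303.5 360.7]
```

View pics/w_e2.png

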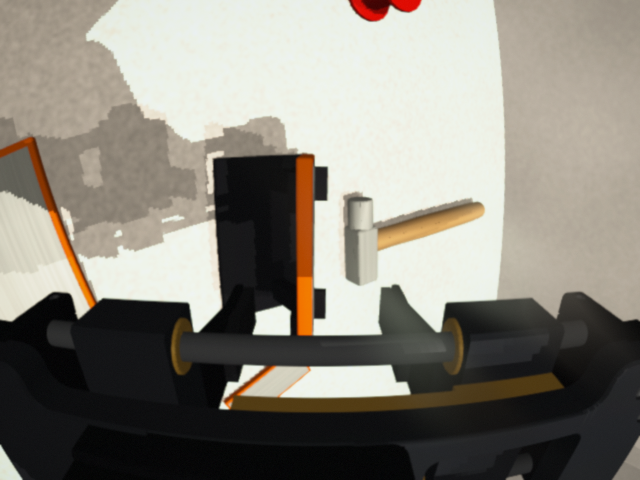

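View pics/s_e2.png

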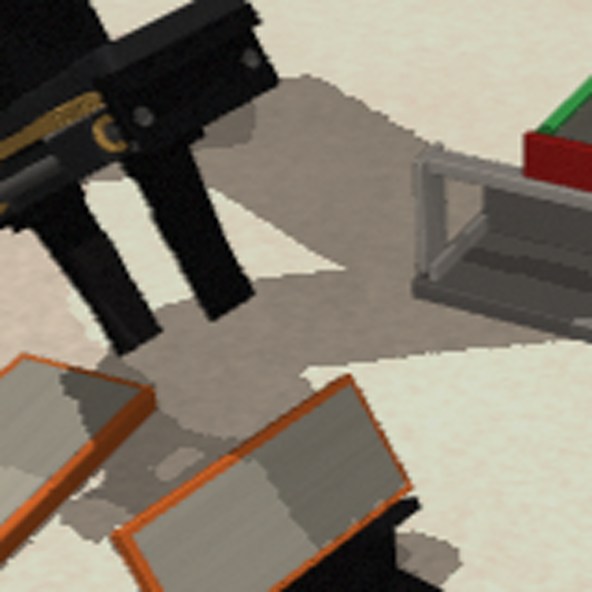

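The upper edge sits where projected: observed columns 297–314, predicted 300–314. j6 is at -124° and may drift, so I check the wrist margin at the grasp pose before going deeper.

```bash
cat > kin.py <<'E'
from h import *
from scipy.spatial.transform import Rotation as Q
from scipy.optimize import least_squares
def wr(q):
    j=np.radians(q)
    return Q.from_euler('z',j[0])*Q.from_euler('y',j[1]+j[2])*Q.from_euler('z',SG*j[3])*Q.from_euler('y',j[4])
def row(q):
    j=np.radians(q);R1=Q.from_euler('z',j[0]).as_matrix();R12=R1@Q.from_euler('y',j[1]).as_matrix();R13=R1@Q.from_euler('y',j[1]+j[2]).as_matrix()
    # a1,b,h,L2,a3,L3,d
    return np.stack([R1[:,0],R1[:,1],R1[:,2],R12[:,2],R13[:,0],R13[:,2],wr(q).as_matrix()[:,2]],1)
SG=1
E
python3 - <<'E'
import kin;from kin import *
s=bot.read_state()
D=[([61.22188,30.27973,82.1577,0,67.68864,-10.22767],[.19853,.59201,.29126],[0,-.002,-1]),
   ([-47.8,16.8,121.5,47.1,26.5,-79.7],[.4297,-.1933,.2636],[.49,-.053,-.87]),
   (s["joint_positions"],s["position"],np.array(s["tcp_rot"])[:,1])]
for sg in (1,-1):
    kin.SG=sg
    print(sg,[ (wr(q).as_matrix()[:,2].round(3),np.round(t,3)) for q,p,t in D])
    A=np.vstack([row(q) for q,p,t in D]);b=np.hstack([p for q,p,t in D])
    x,_,rk,sv=np.linalg.lstsq(A,b,rcond=1e-4);print(x.round(4),rk,sv.round(3),(A@x-b).round(4))
E
```

```text
1 [(array([-0.001, -0.002, -1.   ]), array([ 0.   , -0.002, -1.   ])), (array([ 0.49 , -0.053, -0.87 ]), array([ 0.49 , -0.053, -0.87 ])), (array([ 0.56 , -0.075, -0.825]), array([ 0.56 , -0.075, -0.825]))]
[-0.0014  0.111   0.2726  0.5903  0.114   0.392   0.2362] 7 [3.283 2.555 1.764 0.618 0.405 0.153 0.091] [-0.      0.     -0.     -0.0002 -0.0002  0.0001  0.0001  0.0002 -0.0001]
-1 [(array([-0.001, -0.002, -1.   ]), array([ 0.   , -0.002, -1.   ])), (array([ 0.005, -0.493, -0.87 ]), array([ 0.49 , -0.053, -0.87 ])), (array([-0.018, -0.564, -0.825]), array([ 0.56 , -0.075, -0.825]))]
[ 0.3605  0.1117 -0.153   0.3104  0.0129  0.1108 -0.2334] 7 [3.283 2.555 1.764 0.618 0.405 0.153 0.091] [-0.0003  0.0009  0.0029 -0.0027  0.0022 -0.0077  0.0017 -0.0023  0.0048]
```

```bash
cat >> kin.py <<'E'
X=np.array([-0.0014,0.111,0.2726,0.5903,0.114,0.392,0.2362])
def R6(q):
    # tool frame: y=approach; find const offset from the present state
    return wr(q)*Q.from_euler('z',-np.radians(q[5]) if False else np.radians(q[5]))
s0=bot.read_state();C=R6(s0["joint_positions"]).inv()*Q.from_matrix(np.array(s0["tcp_rot"]))
def ik(p,R,q0):
    f=lambda q:np.r_[(row(q)@X-p)*10,(Q.from_matrix(R).inv()*(R6(q)*C)).as_rotvec()]
    r=least_squares(f,q0,x_scale=50.);return r.x,r.cost
E
python3 - <<'E'
from kin import *
# check C against start
q=[61.22188,30.27973,82.1577,0,67.68864,-10.22767]
print((R6(q)*C).as_matrix().round(3))
E0=np.array([.4985,-.2123,.103]);u=np.array([-.5676,.0826,.8192]);n=np.array([.8106,-.118,.5736]);Rg=np.stack([np.cross(-u,n),-u,n],1)
q=s0["joint_positions"]
for d in (.119,.1,.08,.06,.039):
    q,c=ik(E0+d*u,Rg,q);print(d,q.round(1),c)
# rack pose
yr=np.array([-.0428,.9991,0]);xr=np.array([.9991,.0428,0])
for p in ((.5425,.212,.2),(.5425,.212,.11)):
    for q0 in (q,[0,30,100,0,50,0]):
        qq,c=ik(np.array(p),yawtool(2.4),q0);print(p,qq.round(1),c)
E
```

```text
[[ 0.948 -0.001  0.318]
 [-0.318 -0.002  0.948]
 [-0.    -1.    -0.002]]
0.119 [ -50.2   27.2  127.8   96.2   22.7 -133. ] 3.611254535370751e-20
0.1 [ -49.    30.   127.1  102.3   22.5 -138.5] 2.306026491562504e-19
0.08 [ -47.8   32.8  126.2  108.2   22.6 -143.6] 3.958567281938191e-19
0.06 [ -46.6   35.5  125.2  113.3   22.8 -148. ] 1.4950761793096985e-19
0.039 [ -45.5   38.2  124.   118.    23.1 -151.8] 6.432895879995255e-20
(0.5425, 0.212, 0.2) [  10.4   33.8   93.2  180.   -53.  -172. ] 4.7208705765172466e-24
(0.5425, 0.212, 0.2) [10.4 33.8 93.2 -0.  53.   8. ] 9.28036306722211e-29
(0.5425, 0.212, 0.11) [  10.4   41.8   95.9  180.   -42.3 -172. ] 3.1021954177507777e-16
(0.5425, 0.212, 0.11) [10.4 41.8 95.9  0.  42.3  8. ] 8.458606546697586e-26
```

Joint margins at the grasp are fine (j6 −152 against −163.6). I go in along the plate's plane.

```bash
python3 -m pendant '[[[0.1,0.5,-0.35],[0.006,0,-0.004],0.4],[[0.1,0.5,-0.35],[0.006,0,-0.003],0.4],[[0,1,0],[0,0,0],0.4],[[0,1,0],[0,0,0],0.4],[[0,1,0],[0,0,0],0.4],[[0,1,0],[0,0,0],0.4],[[0,1,0],[0,0,0],0.4],[[0,0.9,0],[0,0,0],0.4],[[0,0.8,0],[0,0,0],0.4],[[0,0,0],[0,0,0],0.4],[[0,0,0],[0,0,0],0.4]]'; python3 g.py; python3 - <<'E'
from h import *
c=bot.capture("wrist"); cv2.imwrite("pics/w_e3.png",c["img"][:,:,::-1])
s=bot.capture("scene"); crop(s["img"],190,180,350,310,4.5,"pics/s_e3.png")
E
```

```text
time_s: 6.05
position: [0.4705, -0.2091, 0.1443]
tcp_rot: [[-0.143, 0.569, 0.81], [-0.99, -0.084, -0.116], [0.002, -0.818, 0.575]]
force: [-0.4, 0.7, 0.3]
opening: 0.597
rot [-0.001  0.002  0.001] pre [-0.08 -6.9  -0.05] grasp [-0.09  1.1  -0.06]
```

View pics/w_e3.png

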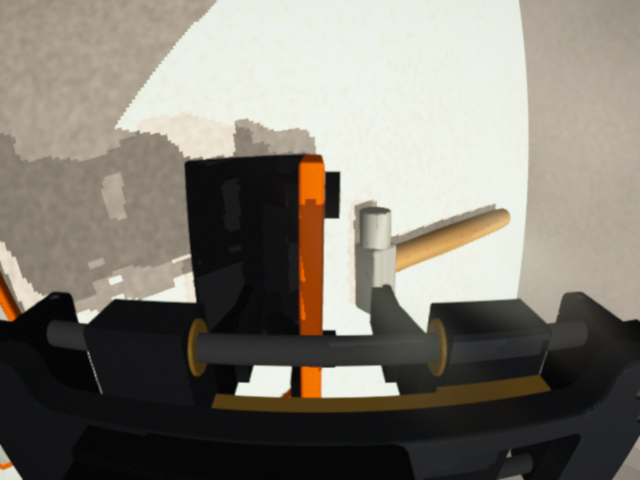

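View pics/s_e3.png

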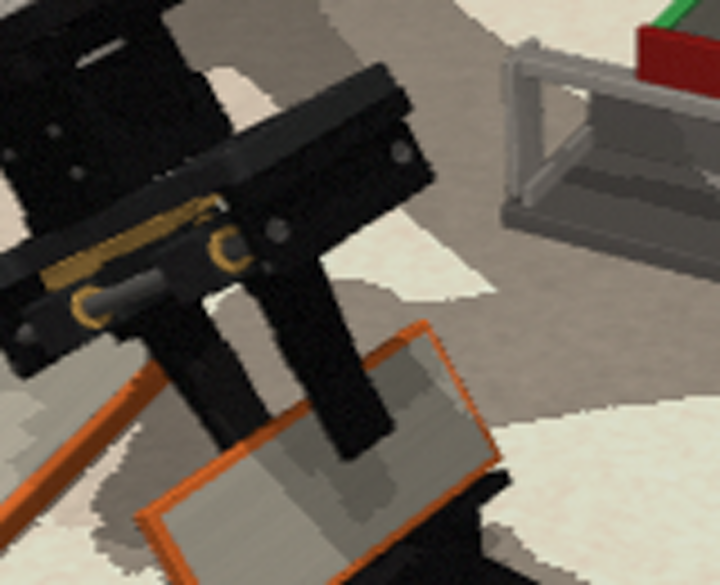

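The near finger is behind and the far finger in front of the plate, with its edge at column 312, centred between the fingers (~235 and ~390). I go the last 1 cm and close.

```bash
python3 -m pendant '[[[0,0.5,0],[0,0,0],0.4],[[0,0.5,0],[0,0,0],0.5],[[0,0,0],[0,0,0],0.6],[[0,0,0],[0,0,0],0.7],[[0,0,0],[0,0,0],0.8],[[0,0,0],[0,0,0],0.9],[[0,0,0],[0,0,0],0.95],[[0,0,0],[0,0,0],1],[[0,0,0],[0,0,0],1],[[0,0,0],[0,0,0],1],[[0,0,0],[0,0,0],1]]'; python3 g.py
```

```text
time_s: 7.07
position: [0.4754, -0.2098, 0.1352]
tcp_rot: [[-0.144, 0.566, 0.811], [-0.99, -0.084, -0.117], [0.002, -0.82, 0.573]]
force: [-2.6, 0.6, -1.0]
opening: 0.114
rot [0.001 0.001 0.001] pre [-0.07 -7.93  0.04] grasp [-0.08  0.07  0.05]
```

Opening 0.114 × 87 = 9.9 mm, which matches the plate. I draw it out along its plane.

```bash
python3 -m pendant '[[[0,-0.3,0],[0,0,0],1],[[0,-0.6,0],[0,0,0],1],[[0,-1,0],[0,0,0],1],[[0,-1,0],[0,0,0],1],[[0,-1,0],[0,0,0],1],[[0,-1,0],[0,0,0],1],[[0,-1,0],[0,0,0],1],[[0,-1,0],[0,0,0],1],[[0,-1,0],[0,0,0],1],[[0,-1,0],[0,0,0],1],[[0,-1,0],[0,0,0],1],[[0,0,0],[0,0,0],1],[[0,0,0],[0,0,0],1]]'; python3 - <<'E'
from h import *
s=bot.read_state();print(s["joint_positions"].round(1),s["moment"])
c=bot.capture("wrist"); cv2.imwrite("pics/w_l.png",c["img"][:,:,::-1])
s=bot.capture("scene"); crop(s["img"],160,130,360,330,3,"pics/s_l.png")
E
```

```text
time_s: 8.15
position: [0.4197, -0.2017, 0.2172]
tcp_rot: [[-0.144, 0.569, 0.81], [-0.99, -0.085, -0.116], [0.003, -0.818, 0.575]]
force: [-0.5, 0.6, -2.8]
opening: 0.113
[ -51.6   24.2  128.4   89.6   23.1 -127.3] [-0.03876346  0.70465854 -0.04181757]
```

View pics/w_l.png

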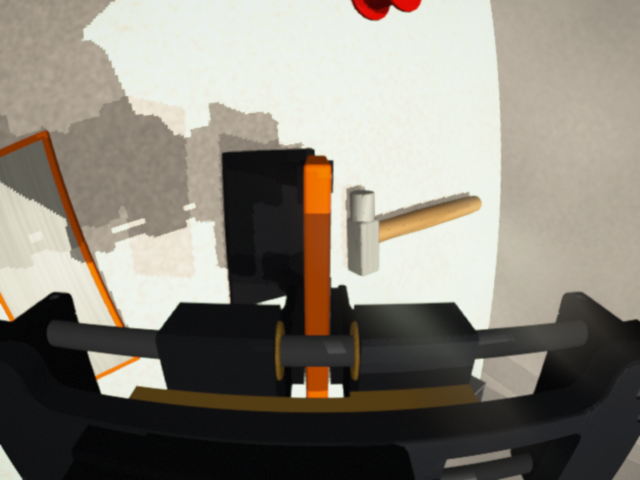

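View pics/s_l.png

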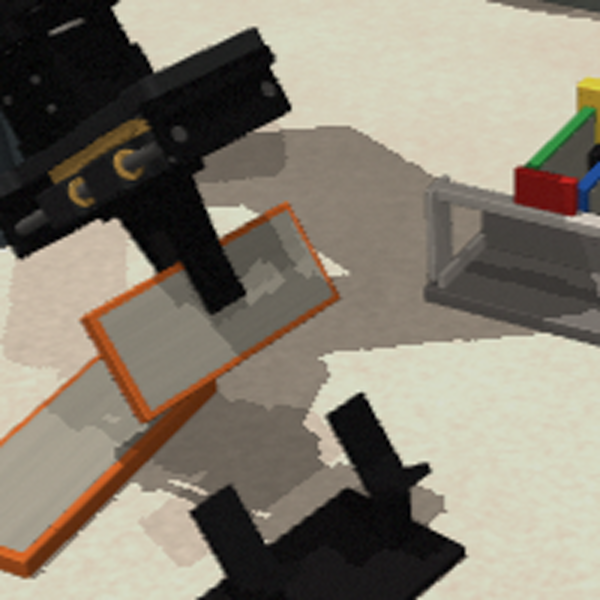

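The plate is off the easel and held square. I untilt it, rising.

```bash
python3 -m pendant '[[[0,-0.3,0],[-0.045,0,0],1],[[0,-0.3,0],[-0.045,0,0],1],[[0,-0.3,0],[-0.045,0,0],1],[[0,-0.3,0],[-0.045,0,0],1],[[0,-0.3,0],[-0.045,0,0],1],[[0,-0.3,0],[-0.045,0,0],1],[[0,-0.3,0],[-0.045,0,0],1],[[0,-0.3,0],[-0.045,0,0],1],[[0,-0.3,0],[-0.045,0,0],1],[[0,-0.3,0],[-0.045,0,0],1],[[0,-0.3,0],[-0.045,0,0],1],[[0,-0.3,0],[-0.045,0,0],1],[[0,-0.3,0],[-0.045,0,0],1],[[0,-0.3,0],[-0.026,0,0],1],[[0,0,0],[0,0,0],1],[[0,0,0],[0,0,0],1]]'; cat > t.py <<'E'
import sys
from h import *
from scipy.spatial.transform import Rotation as Q
YAW=2.45
a=np.radians(YAW);XR=np.array([np.cos(a),np.sin(a),0]);YR=np.array([-np.sin(a),np.cos(a),0]);O=np.array([.4933,.2023,0])
def go(rx,ry,z):
    s=bot.read_state();R=np.array(s["tcp_rot"]);W=yawtool(YAW)
    p=O+XR*rx/1000+YR*ry/1000+np.array([0,0,z/1000])
    d=s["position"]-O
    print("now rack mm",(d@XR*1000).round(1),(d@YR*1000).round(1),(d[2]*1000).round(1),"rotvec",Q.from_matrix(R.T@W).as_rotvec().round(4),"shift cm",tf(p-s["position"]),"shift if squared",tf(p-s["position"],W),"F rack",np.round([s["force"]@XR,s["force"]@YR,s["force"][2]],1),"open",round(s["opening"],3))
if __name__=="__main__": go(*map(float,sys.argv[1:4]))
E
python3 t.py 50 -100 250; python3 -c "
from h import *;print(bot.read_state()['joint_positions'].round(1))"
```

```text
time_s: 9.58
position: [0.4076, -0.1985, 0.2532]
tcp_rot: [[-0.141, 0.028, 0.99], [-0.99, -0.0, -0.141], [-0.004, -1.0, 0.028]]
force: [0.6, 0.1, -3.5]
opening: 0.111
now rack mm -102.8 -396.8 253.2 rotvec [-0.0281 -0.1838 -0.001 ] shift cm [-31.97   0.71   9.58] shift if squared [-29.68   0.32  15.28] F rack [ 0.6  0.1 -3.5] open 0.111
[-40.7  20.2 109.2   1.4  49.3 -33.5]
```

```bash
python3 -m pendant '[[[0,0,0],[-0.014,-0.061,0],1],[[0,0,0],[-0.014,-0.061,0],1],[[0,0,0],[0,-0.062,0],1],[[-1.5,0,0.8],[0,0,0],1],[[-2.8,0,1.4],[0,0,0],1],[[-2.8,0,1.4],[0,0,0],1],[[-2.8,0,1.4],[0,0,0],1],[[-2.8,0,1.4],[0,0,0],1],[[-2.8,0,1.5],[0,0,0],1],[[-2.8,0,1.5],[0,0,0],1],[[-2.8,0,1.5],[0,0,0],1],[[-2.8,0,1.5],[0,0,0],1],[[-2.8,0,1.5],[0,0,0],1],[[-2.9,0,1.5],[0,0,0],1],[[0,0,0],[0,0,0],1],[[0,0,0],[0,0,0],1],[[0,0,0],[0,0,0],1]]'; python3 t.py 50 -100 250;  python3 - <<'E'
from h import *
import pickle
c=bot.capture("wrist"); pickle.dump(c,open("w5.pkl","wb")); cv2.imwrite("pics/w_5.png",c["img"][:,:,::-1])
s=bot.capture("scene"); crop(s["img"],260,60,440,250,3,"pics/s_5.png")
E
```

```text
time_s: 11.0
position: [0.5476, 0.1032, 0.253]
tcp_rot: [[0.043, -0.002, 0.999], [-0.999, 0.0, 0.043], [-0.0, -1.0, -0.002]]
force: [0.4, -0.3, -2.7]
opening: 0.113
now rack mm 50.0 -101.3 253.0 rotvec [ 0.0023  0.0004 -0.0004] shift cm [-0.13  0.3   0.  ] shift if squared [-0.13  0.3   0.  ] F rack [ 0.4 -0.4 -2.7] open 0.113
```

View pics/w_5.png

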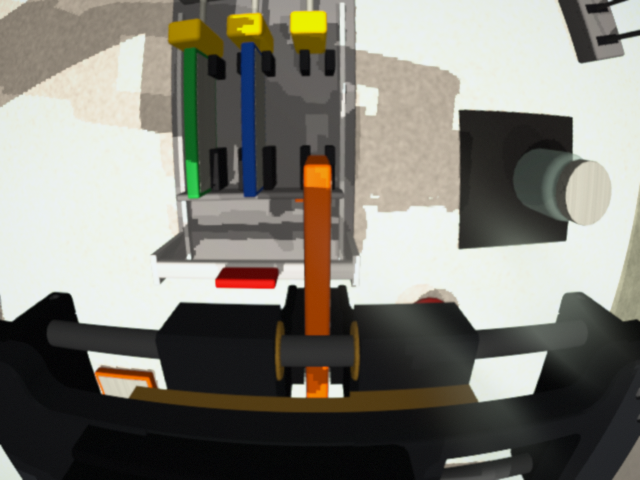

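View pics/s_5.png

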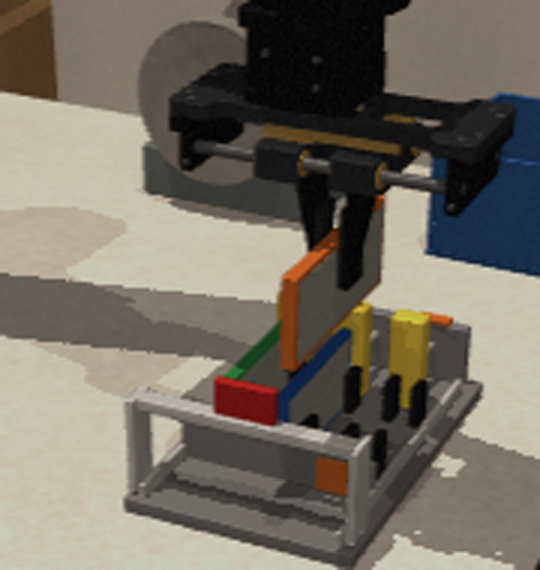

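In the wrist view the plate's end lies at columns ~305–331, rows 155–185, with free fins either side at (306,160)/(330,152) and (305,62)/(330,62). I enlarge it to measure the offset.

```bash
python3 - <<'E'
from h import *
import pickle
c=pickle.load(open("w5.pkl","rb")); crop(c["img"],280,40,360,200,3.75,"pics/w5a.png")
g=cv2.cvtColor(c["img"],cv2.COLOR_RGB2GRAY).astype(int)
for r in (54,58,62,66,70,148,152): print(r,list(zip(range(294,342),g[r,294:342])))
E
```

```text
54 [(294, np.int64(78)), (295, np.int64(75)), (296, np.int64(75)), (297, np.int64(75)), (298, np.int64(69)), (299, np.int64(52)), (300, np.int64(27)), (301, np.int64(20)), (302, np.int64(22)), (303, np.int64(21)), (304, np.int64(22)), (305, np.int64(22)), (306, np.int64(23)), (307, np.int64(22)), (308, np.int64(20)), (309, np.int64(40)), (310, np.int64(74)), (311, np.int64(87)), (312, np.int64(91)), (313, np.int64(90)), (314, np.int64(91)), (315, np.int64(90)), (316, np.int64(93)), (317, np.int64(91)), (318, np.int64(84)), (319, np.int64(78)), (320, np.int64(76)), (321, np.int64(76)), (322, np.int64(76)), (323, np.int64(73)), (324, np.int64(58)), (325, np.int64(33)), (326, np.int64(21)), (327, np.int64(21)), (328, np.int64(23)), (329, np.int64(23)), (330, np.int64(22)), (331, np.int64(21)), (332, np.int64(22)), (333, np.int64(23)), (334, np.int64(36)), (335, np.int64(64)), (336, np.int64(83)), (337, np.int64(81)), (338, np.int64(80)), (339, np.int64(102)), (340, np.int64(141)), (341, np.int64(164))]
58 [(294, np.int64(78)), (295, np.int64(75)), (296, np.int64(75)), (297, np.int64(74)
[... 5296 characters left out ...]
14)), (309, np.int64(26)), (310, np.int64(52)), (311, np.int64(80)), (312, np.int64(85)), (313, np.int64(85)), (314, np.int64(85)), (315, np.int64(84)), (316, np.int64(82)), (317, np.int64(79)), (318, np.int64(77)), (319, np.int64(77)), (320, np.int64(77)), (321, np.int64(77)), (322, np.int64(76)), (323, np.int64(73)), (324, np.int64(55)), (325, np.int64(29)), (326, np.int64(19)), (327, np.int64(20)), (328, np.int64(21)), (329, np.int64(21)), (330, np.int64(22)), (331, np.int64(22)), (332, np.int64(21)), (333, np.int64(24)), (334, np.int64(33)), (335, np.int64(55)), (336, np.int64(73)), (337, np.int64(77)), (338, np.int64(79)), (339, np.int64(90)), (340, np.int64(114)), (341, np.int64(130))]
```

View pics/w5a.png

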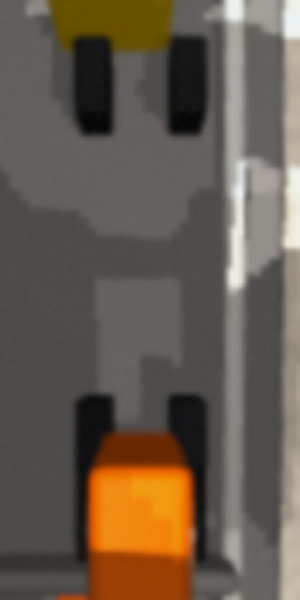

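```bash
python3 - <<'E'
from t import *
import pickle
c=pickle.load(open("w5.pkl","rb"))
def rk(p): d=p-O; return np.round([d@XR*1000,d@YR*1000],1)
for uv in [(309.5,55),(324.5,55),(309.5,150),(324.5,150),(299.5,150),(334.5,150)]: print(uv,rk(onz(c,uv,.044,rayw)))
print("cam",rk(-np.array(c["R"]).T@c["t"]))
hsv=cv2.cvtColor(c["img"],cv2.COLOR_RGB2HSV)
m=((hsv[...,0]<20)&(hsv[...,1]>150)).astype(np.uint8)
for r in list(range(152,196,3))+[220,250,270]:
    x=np.where(m[r,290:345])[0]
    if len(x): print(r,290+x.min(),290+x.max(),(580+x.min()+x.max())/2, x.max()-x.min()+1)
E
```

```text
(309.5, 55) [43.5 43. ]
(324.5, 55) [55.4 43. ]
(309.5, 150) [ 43.5 -34.9]
(324.5, 150) [ 55.6 -34.9]
(299.5, 150) [ 35.5 -34.9]
(334.5, 150) [ 63.6 -34.8]
cam [ 50.2 -21.5]
155 308 325 316.5 18
158 306 327 316.5 22
161 305 329 317.0 25
164 304 330 317.0 27
167 303 331 317.0 29
170 303 332 317.5 30
173 303 332 317.5 30
176 303 332 317.5 30
179 303 331 317.0 29
182 303 330 316.5 28
185 303 331 317.0 29
188 303 331 317.0 29
191 303 330 316.5 28
194 304 330 317.0 27
220 304 329 316.5 26
250 305 329 317.0 25
270 305 329 317.0 25
```

```bash
python3 - <<'E'
from t import *
import pickle
c=pickle.load(open("w5.pkl","rb"))
def rk(p): d=p-O; return np.round([d@XR*1000,d@YR*1000],1)
print(rk(onz(c,(317,164.5),.214,rayw)),rk(onz(c,(317,155.5),.154,rayw)))
for z in (.212,.214,.216): print(rk(onz(c,(303,170),z,rayw)),rk(onz(c,(331.5,170),z,rayw)))
E
python3 t.py 49.7 -24 253
```

```text
[ 49.9 -32.4] [ 49.8 -32.8]
[ 44.9 -34.6] [ 55.1 -34.6]
[ 45.  -34.4] [ 55.  -34.4]
[ 45.1 -34.2] [ 55.  -34.2]
now rack mm 50.1 -102.2 253.4 rotvec [ 0.0015 -0.0015 -0.0003] shift cm [-7.82  0.04 -0.05] shift if squared [-7.82  0.04 -0.04] F rack [-0.6  0.3 -3.1] open 0.116
```

The plate centre is at rack x 50.0, the slot at 49.5 and the grip is central, all measured with one camera. I move over the place (end just short of the follower) and descend to just above the fins.

```bash
python3 -m pendant '[[[-1.5,0,-0.05],[0,0,0],1],[[-2,0,0],[0,0,0],1],[[-2,0,0],[0,0,0],1],[[-1.5,0,0],[0,0,0],1],[[-0.8,0.5,0],[0,0,0],1],[[0,1.5,0],[0,0,0],1],[[0,1.5,0],[0,0,0],1],[[0,1.5,0],[0,0,0],1],[[0,1.5,0],[0,0,0],1],[[0,1.5,0],[0,0,0],1],[[0,1,0],[0,0,0],1],[[0,0.8,0],[0,0,0],1],[[0,0.5,0],[0,0,0],1],[[0,0,0],[0,0,0],1],[[0,0,0],[0,0,0],1]]'; python3 t.py 49.6 4 148;  python3 - <<'E'
from h import *
import pickle
c=bot.capture("wrist"); pickle.dump(c,open("w6.pkl","wb")); cv2.imwrite("pics/w_6.png",c["img"][:,:,::-1])
s=bot.capture("scene"); crop(s["img"],290,110,430,250,4.2,"pics/s_6.png")
E
```

```text
time_s: 12.35
position: [0.5452, 0.181, 0.1511]
tcp_rot: [[0.042, 0.001, 0.999], [-0.999, 0.0, 0.042], [-0.0, -1.0, 0.001]]
force: [0.9, 0.6, -2.9]
opening: 0.111
now rack mm 50.9 -23.5 151.1 rotvec [-0.0008 -0.0007 -0.0002] shift cm [-2.75  0.31 -0.14] shift if squared [-2.75  0.31 -0.13] F rack [ 0.9  0.5 -2.9] open 0.111
```

View pics/w_6.png

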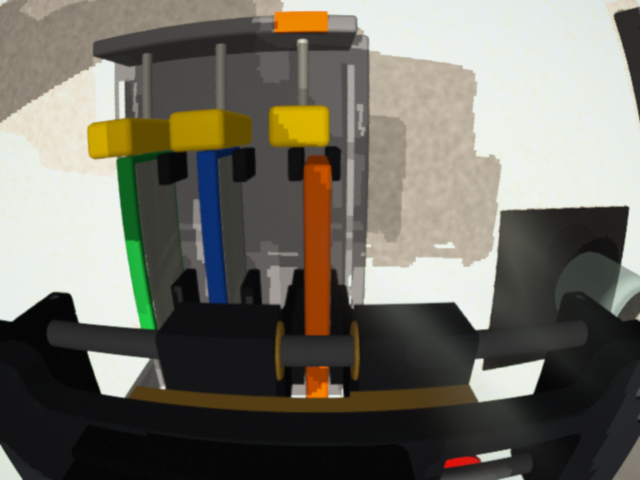

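View pics/s_6.png

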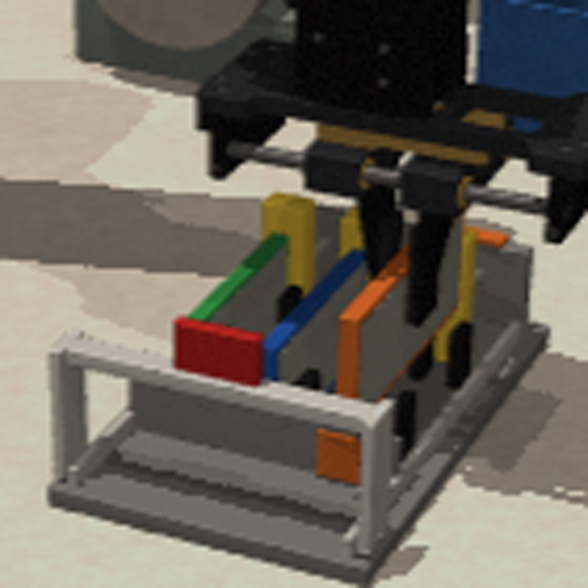

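The plate's end at (317,160) lies right before the yellow follower (300,127), and the fins show at (296,163) and (334,163). I measure both fins' inner edges.

```bash
python3 - <<'E'
from t import *
import pickle
c=pickle.load(open("w6.pkl","rb"))
def rk(p): d=p-O; return np.round([d@XR*1000,d@YR*1000],1)
crop(c["img"],280,110,350,190,7,"pics/w6a.png")
g=cv2.cvtColor(c["img"],cv2.COLOR_RGB2GRAY).astype(int)
for r in (152,156,160,166,172): print(r,' '.join(f"{k}:{g[r,k]}" for k in range(284,346)))
E
```

```text
152 284:78 285:79 286:74 287:60 288:30 289:14 290:14 291:17 292:16 293:17 294:15 295:16 296:16 297:17 298:16 299:17 300:16 301:13 302:11 303:19 304:45 305:66 306:75 307:78 308:78 309:78 310:78 311:79 312:78 313:78 314:78 315:77 316:78 317:78 318:78 319:78 320:79 321:77 322:78 323:74 324:57 325:28 326:14 327:14 328:14 329:17 330:16 331:16 332:15 333:17 334:16 335:16 336:15 337:17 338:16 339:20 340:37 341:62 342:78 343:79 344:79 345:78
156 284:78 285:77 286:74 287:60 288:32 289:17 290:17 291:18 292:16 293:17 294:16 295:17 296:15 297:16 298:15 299:16 300:15 301:14 302:12 303:18 304:40 305:65 306:74 307:72 308:66 309:62 310:58 311:58 312:58 313:56 314:59 315:58 316:58 317:58 318:58 319:57 320:58 321:58 322:58 323:58 324:53 325:47 326:32 327:20 328:17 329:16 330:16 331:15 332:16 333:17 334:16 335:16 336:15 337:16 338:17 339:22 340:43 341:71 342:86 343:84 344:80 345:79
160 284:77 285:78 286:74 287:58 288:32 289:17 290:14 291:15 292:16 293:17 294:16 295:17 296:16 297:17 298:17 299:16 300:14 301:13 302:10 303:17 304:40 305:63 306:64 307:58 308:54 309:55 310:55 311:54 312:55 313:55 314:56 315
[... 396 characters left out ...]
:81 310:80 311:81 312:82 313:85 314:92 315:94 316:94 317:95 318:94 319:94 320:95 321:96 322:95 323:95 324:94 325:95 326:95 327:93 328:90 329:81 330:63 331:34 332:18 333:15 334:15 335:15 336:16 337:14 338:16 339:23 340:48 341:71 342:79 343:79 344:79 345:79
172 284:79 285:77 286:74 287:58 288:36 289:20 290:17 291:17 292:17 293:16 294:16 295:15 296:17 297:16 298:15 299:16 300:15 301:14 302:18 303:36 304:64 305:73 306:79 307:82 308:83 309:82 310:83 311:84 312:83 313:84 314:87 315:85 316:86 317:86 318:86 319:86 320:94 321:103 322:106 323:105 324:106 325:106 326:106 327:102 328:98 329:92 330:76 331:48 332:24 333:16 334:14 335:14 336:15 337:14 338:15 339:23 340:47 341:70 342:76 343:79 344:79 345:79
```

View pics/w6a.png

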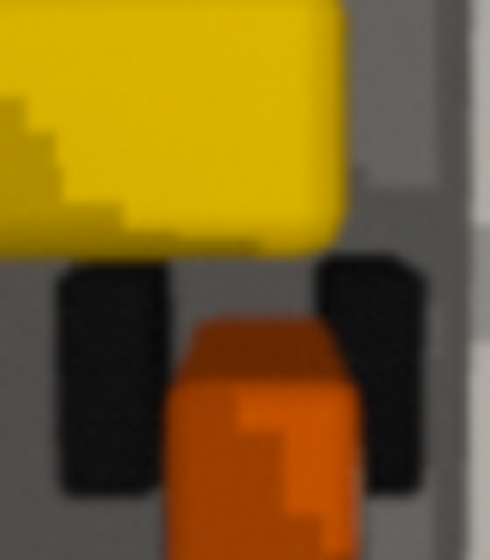

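Fin outer edges at 287.5 and 340.5 put the slot centre at col 314.0. The plate bottom is at ~317.3, so it is ~1.6 mm too far in +x (TCP reads 50.9, target 49.4). I correct this and push the follower back.

```bash
python3 -m pendant '[[[0,0.1,-0.08],[0,0,0],1],[[0,0.1,-0.07],[0,0,0],1],[[-0.4,0.1,0],[0,0,0],1],[[-0.5,0,0],[0,0,0],1],[[-0.5,0,0],[0,0,0],1],[[-0.5,0,0],[0,0,0],1],[[-0.5,0,0],[0,0,0],1],[[-0.3,0,0],[0,0,0],1],[[0,0,0],[0,0,0],1],[[0,0,0],[0,0,0],1],[[0,0,0],[0,0,0],1]]'; python3 t.py 49.4 3 114;  python3 - <<'E'
from h import *
import pickle
c=bot.capture("wrist"); pickle.dump(c,open("w7.pkl","wb")); crop(c["img"],270,60,360,170,5,"pics/w7a.png")
s=bot.capture("scene"); crop(s["img"],290,110,430,250,4.2,"pics/s_7.png")
E
```

```text
time_s: 13.37
position: [0.5424, 0.2078, 0.1482]
tcp_rot: [[0.043, 0.001, 0.999], [-0.999, -0.001, 0.043], [0.001, -1.0, 0.001]]
force: [0.9, -6.5, -0.6]
opening: 0.109
now rack mm 49.3 3.4 148.2 rotvec [-0.0005  0.0007  0.0012] shift cm [0.03 3.42 0.01] shift if squared [0.04 3.42 0.01] F rack [ 0.7 -6.5 -0.6] open 0.109
```

View pics/w7a.png

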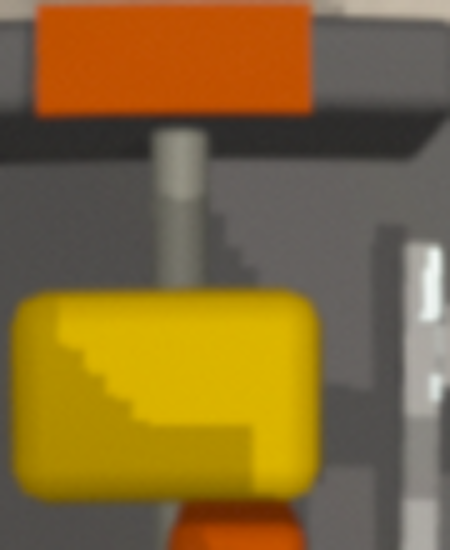

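View pics/s_7.png

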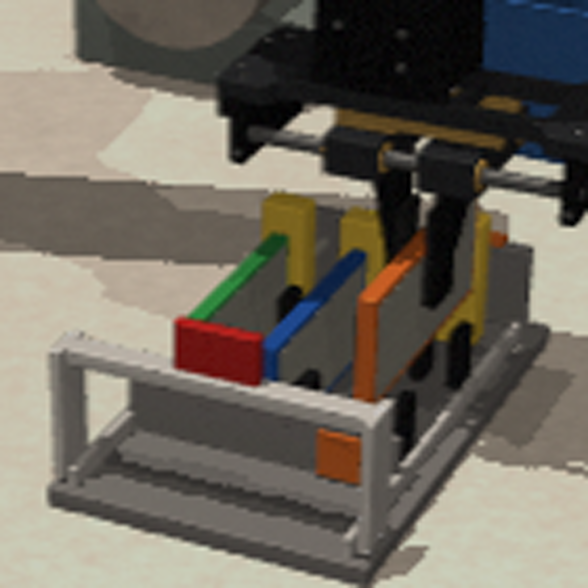

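Follower force 6.5 N (expected 6.4 N at 24 mm). I lower gently to just past the fin tops and feel.

```bash
python3 -m pendant '[[[0,0.2,0],[0,0,0],1],[[0,0.2,0],[0,0,0],1],[[0,0.2,0],[0,0,0],1],[[0,0.2,0],[0,0,0],1],[[0,0,0],[0,0,0],1],[[0,0,0],[0,0,0],1]]'; python3 t.py 49.4 3 114
```

```text
time_s: 13.97
position: [0.5427, 0.2077, 0.1401]
tcp_rot: [[0.043, 0.001, 0.999], [-0.999, -0.001, 0.043], [0.001, -1.0, 0.001]]
force: [1.0, -5.6, -1.8]
opening: 0.117
now rack mm 49.6 3.3 140.1 rotvec [-0.0012  0.0002  0.001 ] shift cm [ 0.02  2.61 -0.02] shift if squared [ 0.03  2.61 -0.02] F rack [ 0.7 -5.7 -1.8] open 0.117
```

```bash
python3 -m pendant '[[[0,0.2,0],[0,0,0],1],[[0,0.2,0],[0,0,0],1],[[0,0.2,0],[0,0,0],1],[[0,0,0],[0,0,0],1],[[0,0,0],[0,0,0],1]]'; python3 t.py 49.4 3 114
```

```text
time_s: 14.38
position: [0.5428, 0.2077, 0.1341]
tcp_rot: [[0.043, 0.001, 0.999], [-0.999, -0.001, 0.043], [0.001, -1.0, 0.001]]
force: [1.6, -6.2, -2.5]
opening: 0.112
now rack mm 49.7 3.3 134.1 rotvec [-0.0014  0.0002  0.0009] shift cm [ 0.03  2.01 -0.03] shift if squared [ 0.03  2.01 -0.03] F rack [ 1.3 -6.3 -2.5] open 0.112
```

The bottom is now ~9 mm below the fin tops with no upward force, so it is in the slot. I continue down.

```bash
python3 -m pendant '[[[0,0.25,0],[0,0,0],1],[[0,0.25,0],[0,0,0],1],[[0,0.25,0],[0,0,0],1],[[0,0.25,0],[0,0,0],1],[[0,0.25,0],[0,0,0],1],[[0,0,0],[0,0,0],1],[[0,0,0],[0,0,0],1]]'; python3 t.py 49.4 0 111; python3 - <<'E'
from h import *
c=bot.capture("wrist"); crop(c["img"],200,60,440,300,2.5,"pics/w8.png")
s=bot.capture("scene"); crop(s["img"],290,110,430,250,4.2,"pics/s_8.png")
E
```

```text
time_s: 14.97
position: [0.5427, 0.2077, 0.1215]
tcp_rot: [[0.043, 0.001, 0.999], [-0.999, -0.001, 0.043], [0.001, -1.0, 0.001]]
force: [0.1, -6.2, -2.2]
opening: 0.112
now rack mm 49.6 3.3 121.5 rotvec [-0.0011  0.0001  0.0009] shift cm [ 0.33  1.05 -0.02] shift if squared [ 0.33  1.05 -0.02] F rack [-0.2 -6.2 -2.2] open 0.112
```

View pics/s_8.png

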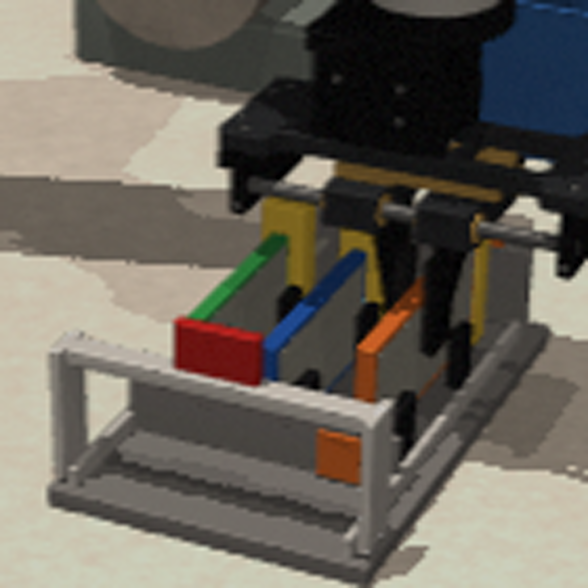

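View pics/w8.png

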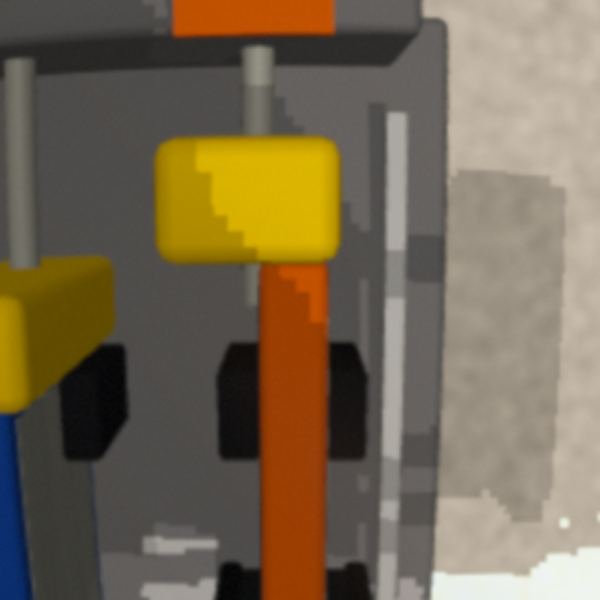

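The plate stands between its fins and is pushing the follower. I go down to floor contact.

```bash
python3 -m pendant '[[[0,0.25,0],[0,0,0],1],[[0,0.25,0],[0,0,0],1],[[0,0.2,0],[0,0,0],1],[[0,0.1,0],[0,0,0],1],[[0,0,0],[0,0,0],1],[[0,0,0],[0,0,0],1]]'; python3 t.py 49.4 0 111;python3 -m pendant '[[[0,0.1,0],[0,0,0],1],[[0,0.1,0],[0,0,0],1],[[0,0,0],[0,0,0],1],[[0,0,0],[0,0,0],1]]'; python3 t.py 49.4 0 111
```

```text
time_s: 15.57
position: [0.5427, 0.2077, 0.1136]
tcp_rot: [[0.043, 0.001, 0.999], [-0.999, -0.001, 0.043], [0.001, -1.0, 0.001]]
force: [0.8, -6.4, -1.3]
opening: 0.115
now rack mm 49.6 3.3 113.6 rotvec [-0.0011  0.0001  0.0008] shift cm [ 0.33  0.26 -0.02] shift if squared [ 0.33  0.26 -0.02] F rack [ 0.6 -6.4 -1.3] open 0.115
time_s: 15.9
position: [0.5428, 0.2078, 0.1118]
tcp_rot: [[0.043, 0.001, 0.999], [-0.999, -0.001, 0.043], [0.001, -1.0, 0.001]]
force: [0.3, -5.9, -0.3]
opening: 0.109
now rack mm 49.7 3.4 111.8 rotvec [-0.0013  0.0001  0.0007] shift cm [ 0.34  0.08 -0.03] shift if squared [ 0.34  0.08 -0.03] F rack [ 0.1 -5.9 -0.3] open 0.109
```

```bash
python3 -m pendant '[[[0,0.1,0],[0,0,0],1],[[0,0,0],[0,0,0],1],[[0,0,0],[0,0,0],1]]'; python3 t.py 49.4 0 111;python3 -m pendant '[[[0,0.05,0],[0,0,0],1],[[0,0,0],[0,0,0],1],[[0,0,0],[0,0,0],1]]'; python3 t.py 49.4 0 111
```

```text
time_s: 16.15
position: [0.5429, 0.2078, 0.1112]
tcp_rot: [[0.043, 0.002, 0.999], [-0.999, -0.001, 0.043], [0.001, -1.0, 0.002]]
force: [-0.0, -6.4, 2.0]
opening: 0.112
now rack mm 49.7 3.4 111.2 rotvec [-0.0016  0.0002  0.0007] shift cm [ 0.34  0.02 -0.03] shift if squared [ 0.34  0.02 -0.03] F rack [-0.3 -6.4  2. ] open 0.112
time_s: 16.4
position: [0.5428, 0.2078, 0.1112]
tcp_rot: [[0.043, 0.002, 0.999], [-0.999, -0.001, 0.043], [0.001, -1.0, 0.002]]
force: [-0.8, -7.5, 4.2]
opening: 0.112
now rack mm 49.7 3.4 111.2 rotvec [-0.0017  0.0002  0.0007] shift cm [ 0.34  0.02 -0.03] shift if squared [ 0.34  0.02 -0.03] F rack [-1.1 -7.5  4.2] open 0.112
```

Floor contact (Fz −2.5 → +4 N at TCP z 111.2). I ease off slightly and bring the plate back to the stop.

```bash
python3 -m pendant '[[[0,-0.1,0],[0,0,0],1],[[0.1,0,0],[0,0,0],1],[[0.1,0,0],[0,0,0],1],[[0.1,0,0],[0,0,0],1],[[0,0,0],[0,0,0],1],[[0,0,0],[0,0,0],1]]'; python3 t.py 49.4 0 111;python3 -m pendant '[[[0.1,0,0],[0,0,0],1],[[0,0,0],[0,0,0],1],[[0,0,0],[0,0,0],1]]'; python3 t.py 49.4 0 111
```

```text
time_s: 16.9
position: [0.5428, 0.2061, 0.1113]
tcp_rot: [[0.042, 0.002, 0.999], [-0.999, 0.002, 0.042], [-0.002, -1.0, 0.002]]
force: [-0.1, 1.1, 0.7]
opening: 0.118
now rack mm 49.7 1.7 111.3 rotvec [-0.0019 -0.0006 -0.0015] shift cm [ 0.17  0.03 -0.03] shift if squared [ 0.17  0.03 -0.03] F rack [-0.1  1.1  0.7] open 0.118
time_s: 17.15
position: [0.5428, 0.2059, 0.1113]
tcp_rot: [[0.042, 0.002, 0.999], [-0.999, 0.003, 0.042], [-0.003, -1.0, 0.002]]
force: [-0.2, 7.2, 0.4]
opening: 0.115
now rack mm 49.7 1.5 111.3 rotvec [-0.0023 -0.0012 -0.003 ] shift cm [ 0.15  0.03 -0.02] shift if squared [ 0.15  0.03 -0.03] F rack [0.2 7.2 0.4] open 0.115
```

Contact at the stop (Fy −6 → +7 N). I relax the push, open partly (leaving room to the blue plate) and rise.

```bash
python3 -m pendant '[[[-0.1,0,0],[0,0,0],1],[[0,0,0],[0,0,0],0.9],[[0,0,0],[0,0,0],0.8],[[0,0,0],[0,0,0],0.7],[[0,0,0],[0,0,0],0.65],[[0,0,0],[0,0,0],0.65],[[0,0,0],[0,0,0],0.65]]'; python3 t.py 49.4 0 111; python3 - <<'E'
from h import *
c=bot.capture("wrist"); crop(c["img"],200,60,440,300,2.5,"pics/w9.png")
E
```

```text
time_s: 17.73
position: [0.5424, 0.2048, 0.1109]
tcp_rot: [[0.042, 0.0, 0.999], [-0.999, -0.0, 0.042], [0.0, -1.0, 0.0]]
force: [1.3, 0.7, 0.1]
opening: 0.333
now rack mm 49.2 0.4 110.9 rotvec [-0.0002 -0.0007  0.    ] shift cm [ 0.04 -0.01  0.02] shift if squared [ 0.04 -0.01  0.02] F rack [1.3 0.6 0.1] open 0.333
```

View pics/w9.png

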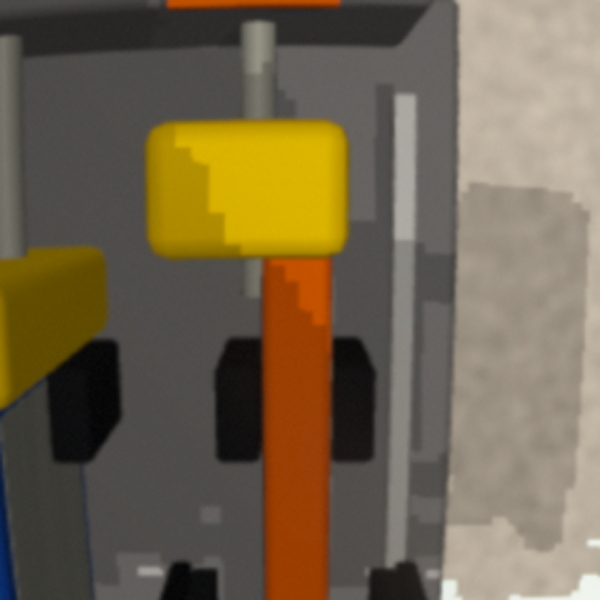

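Released, with the plate seated and the follower on its end. I rise straight up and check.

```bash
python3 -m pendant '[[[0,-0.5,0],[0,0,0],0.65],[[0,-1,0],[0,0,0],0.65],[[0,-1.5,0],[0,0,0],0.65],[[0,-1.5,0],[0,0,0],0.65],[[0,-1.5,0],[0,0,0],0.65],[[0,-1.5,0],[0,0,0],0.65],[[0,-2,0],[0,0,0],0.8],[[0,-2,0],[0,0,0],0.9],[[0,-1.5,0],[0,0,0],1],[[0,0,0],[0,0,0],1],[[0,0,0],[0,0,0],1]]'; python3 t.py 0 -158 240; python3 - <<'E'
from h import *
c=bot.capture("wrist"); cv2.imwrite("pics/w10.png",c["img"][:,:,::-1])
s=bot.capture("scene"); crop(s["img"],290,140,430,250,5.2,"pics/s_10.png")
E
```

```text
time_s: 18.7
position: [0.5428, 0.2052, 0.2424]
tcp_rot: [[0.042, 0.004, 0.999], [-0.999, 0.001, 0.042], [-0.001, -1.0, 0.004]]
force: [-0.2, -0.2, -1.2]
opening: 0.062
now rack mm 49.6 0.7 242.4 rotvec [-0.0036 -0.0003 -0.0005] shift cm [15.88  0.22 -4.95] shift if squared [15.87  0.24 -4.96] F rack [-0.2 -0.2 -1.2] open 0.062
```

View pics/w10.png

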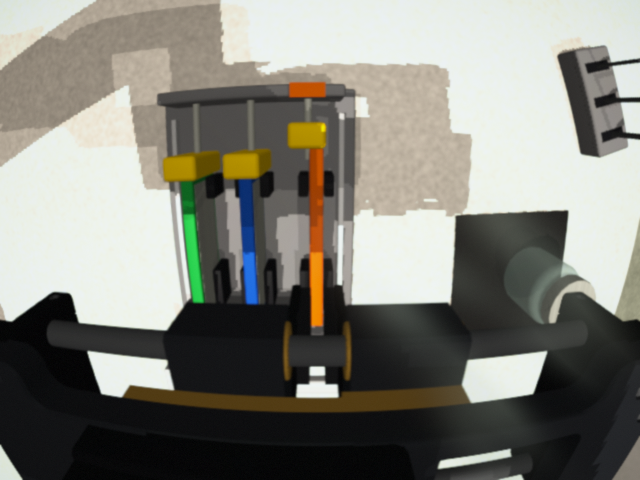

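View pics/s_10.png

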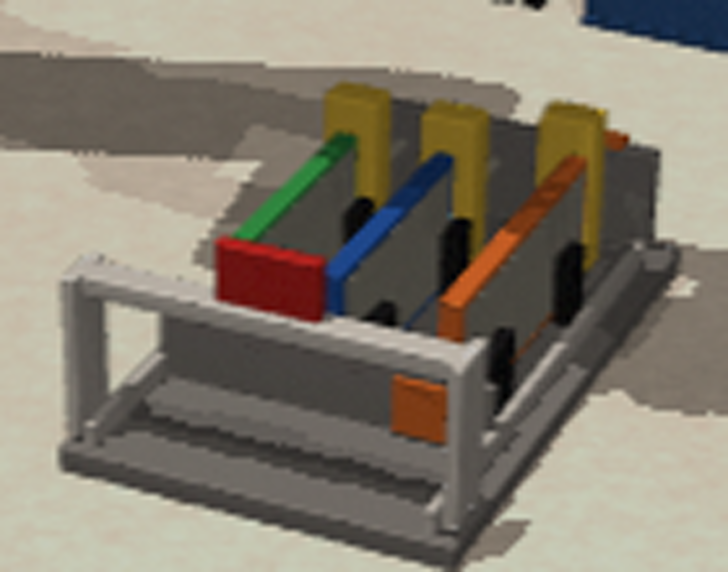

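The orange plate stands level with the blue and green, ends aligned at the stop. Next I go behind the red tab with closed fingers.

```bash
python3 -m pendant '[[[1.5,0,-0.5],[0,0,0],1],[[2.4,0,-0.75],[0,0,0],1],[[2.4,0,-0.75],[0,0,0],1],[[2.4,0,-0.75],[0,0,0],1],[[2.4,0,-0.75],[0,0,0],1],[[2.4,0,-0.75],[0,0,0],1],[[2.4,0,-0.75],[0,0,0],1],[[0,0,0],[0,0,0],1],[[0,0,0],[0,0,0],1]]'; python3 t.py 0 -158 162; python3 - <<'E'
from h import *
c=bot.capture("wrist"); cv2.imwrite("pics/w11.png",c["img"][:,:,::-1])
c=bot.capture("top"); crop(c["img"],75,220,245,340,4.5,"pics/t11.png")
E
```

```text
time_s: 19.55
position: [0.4985, 0.0433, 0.2399]
tcp_rot: [[0.039, -0.002, 0.999], [-0.999, 0.001, 0.039], [-0.001, -1.0, -0.002]]
force: [0.6, 0.1, -0.1]
opening: 0.004
now rack mm -1.6 -159.1 239.9 rotvec [ 0.002  -0.0034 -0.001 ] shift cm [-0.1   7.79  0.18] shift if squared [-0.11  7.79  0.16] F rack [ 0.6  0.1 -0.1] open 0.004
```

View pics/w11.png

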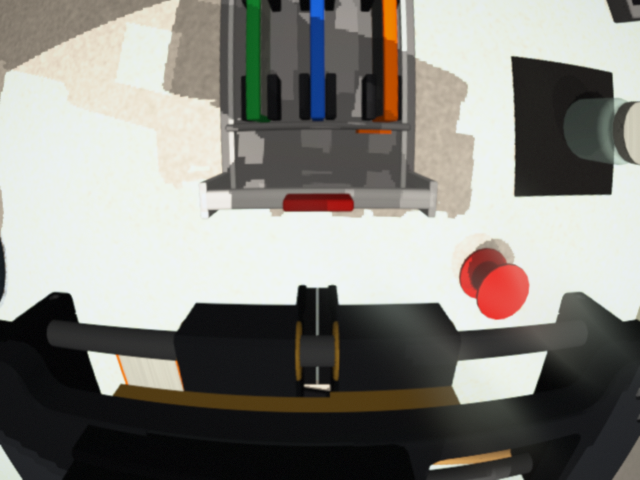

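View pics/t11.png

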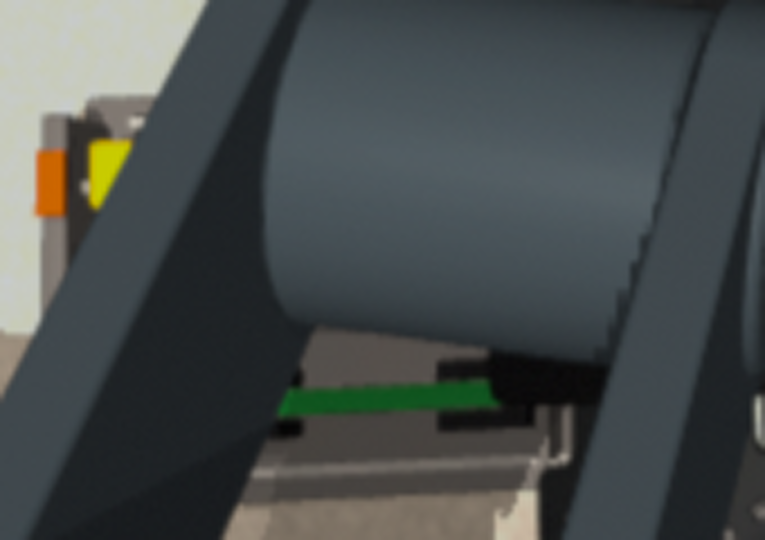

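The tab at (318,202) is in line with the closed fingers (col 317). I descend behind it and then push gently.

```bash
python3 -m pendant '[[[0,1,0],[0,0,0],1],[[0,1.5,0],[0,0,0],1],[[0,1.5,0],[0,0,0],1],[[0,1.5,0],[0,0,0],1],[[0,1.2,0],[0,0,0],1],[[0,0.8,0],[0,0,0],1],[[0,0.3,0],[0,0,0],1],[[-0.4,0,0],[0,0,0],1],[[-0.5,0,0],[0,0,0],1],[[-0.5,0,0],[0,0,0],1],[[-0.4,0,0],[0,0,0],1],[[-0.4,0,0],[0,0,0],1],[[-0.4,0,0],[0,0,0],1],[[0,0,0],[0,0,0],1]]'; python3 t.py 0 -70 162
```

```text
time_s: 20.82
position: [0.4983, 0.0708, 0.1634]
tcp_rot: [[0.043, 0.002, 0.999], [-0.999, 0.0, 0.043], [-0.0, -1.0, 0.002]]
force: [-0.3, 0.3, 0.4]
opening: 0.001
now rack mm -0.6 -131.6 163.4 rotvec [-0.0017  0.0003 -0.0002] shift cm [-6.16  0.14  0.06] shift if squared [-6.16  0.14  0.06] F rack [-0.3  0.4  0.4] open 0.001
```

```bash
python3 - <<'E'
from h import *
s=bot.capture("scene"); crop(s["img"],270,100,430,250,4,"pics/s_12.png")
E
```

```text
(no output)
```

View pics/s_12.png

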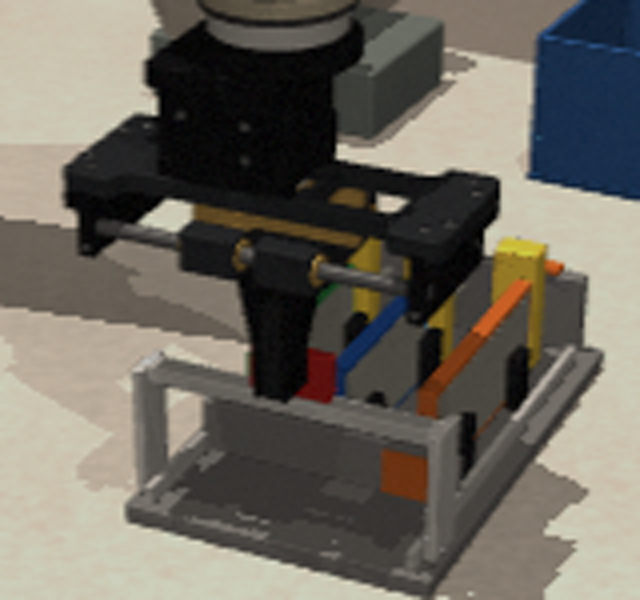

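The fingers are behind the red tab (at crop (320,375)) and the rail has begun to move. I keep pushing gently.

```bash
python3 -m pendant '[[[-0.4,0,0],[0,0,0],1],[[-0.4,0,0],[0,0,0],1],[[-0.4,0,0],[0,0,0],1],[[-0.4,0,0],[0,0,0],1],[[-0.4,0,0],[0,0,0],1],[[-0.4,0,0],[0,0,0],1],[[-0.4,0,0],[0,0,0],1],[[-0.4,0,0],[0,0,0],1],[[-0.4,0,0],[0,0,0],1],[[-0.4,0,0],[0,0,0],1]]'; python3 t.py 0 -70 162
```

```text
time_s: 21.7
position: [0.4965, 0.1105, 0.163]
tcp_rot: [[0.042, 0.001, 0.999], [-0.999, 0.0, 0.042], [-0.0, -1.0, 0.001]]
force: [0.7, -2.5, 1.9]
opening: 0.003
now rack mm -0.8 -91.8 163.0 rotvec [-0.0007 -0.0003 -0.0002] shift cm [-2.18  0.1   0.07] shift if squared [-2.18  0.1   0.08] F rack [ 0.6 -2.5  1.9] open 0.003
```

```bash
python3 -m pendant '[[[-0.4,0,0],[0,0,0],1],[[-0.4,0,0],[0,0,0],1],[[-0.4,0,0],[0,0,0],1],[[-0.3,0,0],[0,0,0],1],[[0,0,0],[0,0,0],1]]'; python3 t.py 0 -70 162; python3 -m pendant '[[[-0.2,0,0],[0,0,0],1],[[-0.2,0,0],[0,0,0],1],[[-0.1,0,0],[0,0,0],1],[[0,0,0],[0,0,0],1]]'; python3 t.py 0 -70 162
```

```text
time_s: 22.12
position: [0.4956, 0.1259, 0.1629]
tcp_rot: [[0.043, 0.0, 0.999], [-0.999, 0.001, 0.043], [-0.001, -1.0, 0.0]]
force: [0.5, 0.3, 0.4]
opening: 0.002
now rack mm -0.9 -76.4 162.9 rotvec [-0.0004 -0.0002 -0.0009] shift cm [-0.64  0.09  0.09] shift if squared [-0.64  0.09  0.09] F rack [0.5 0.2 0.4] open 0.002
time_s: 22.45
position: [0.4954, 0.1303, 0.1628]
tcp_rot: [[0.042, 0.0, 0.999], [-0.999, 0.0, 0.042], [-0.0, -1.0, 0.0]]
force: [-0.2, -1.0, 0.3]
opening: 0.005
now rack mm -1.0 -72.1 162.8 rotvec [-0.0001 -0.0005 -0.0005] shift cm [-0.21  0.08  0.1 ] shift if squared [-0.21  0.08  0.1 ] F rack [-0.2 -1.   0.3] open 0.005
```

```bash
python3 -m pendant '[[[-0.2,0,0],[0,0,0],1],[[-0.2,0,0],[0,0,0],1],[[-0.1,0,0],[0,0,0],1],[[0,0,0],[0,0,0],1]]'; python3 t.py 0 -68 162; python3 -m pendant '[[[-0.1,0,0],[0,0,0],1],[[-0.1,0,0],[0,0,0],1],[[0,0,0],[0,0,0],1]]'; python3 t.py 0 -68 162
```

```text
time_s: 22.78
position: [0.4953, 0.1342, 0.1629]
tcp_rot: [[0.044, -0.0, 0.999], [-0.999, -0.002, 0.044], [0.002, -1.0, -0.0]]
force: [-0.6, -6.2, 0.4]
opening: 0.001
now rack mm -1.0 -68.1 162.9 rotvec [0.0001 0.0011 0.0019] shift cm [-0.01  0.09  0.1 ] shift if squared [-0.01  0.09  0.1 ] F rack [-0.9 -6.2  0.4] open 0.001
time_s: 23.03
position: [0.4953, 0.1346, 0.1629]
tcp_rot: [[0.045, -0.0, 0.999], [-0.999, -0.005, 0.045], [0.005, -1.0, -0.001]]
force: [-1.0, -13.3, 0.9]
opening: 0.004
now rack mm -0.9 -67.7 162.9 rotvec [0.0005 0.0026 0.0051] shift cm [0.03 0.09 0.09] shift if squared [0.03 0.09 0.09] F rack [ -1.6 -13.2   0.9] open 0.004
```

The force rises sharply at TCP y −68, right where home is expected (−68.5). I back off, rise and move clear.

```bash
python3 -m pendant '[[[0.5,0,0],[0,0,0],1],[[1,0,0],[0,0,0],1],[[0.5,-0.5,0],[0,0,0],1],[[0,-2,0],[0,0,0],1],[[0,-3,0],[0,0,0],1],[[0,-3,0],[0,0,0],1],[[0,-3,0],[0,0,0],1],[[0,-2,0],[0,0,0],1],[[2.5,0,-1],[0,0,0],1],[[3,0,-1],[0,0,0],1],[[3,0,-1],[0,0,0],1],[[3,0,-1],[0,0,0],1],[[3,0,-1],[0,0,0],1],[[3,0,-1],[0,0,0],1],[[3,0,-1],[0,0,0],1],[[0,0,0],[0,0,0],1],[[0,0,0],[0,0,0],1]]'; python3 - <<'E'
from t import *
c=bot.capture("top"); crop(c["img"],75,220,245,340,4.5,"pics/t13.png"); cv2.imwrite("pics/t13f.png",c["img"][:,:,::-1])
s=bot.capture("scene"); crop(s["img"],290,140,430,250,5.2,"pics/s_13.png")
E
```

```text
time_s: 24.45
position: [0.4345, -0.092, 0.2982]
tcp_rot: [[0.038, 0.001, 0.999], [-0.999, 0.001, 0.038], [-0.001, -1.0, 0.001]]
force: [0.6, 0.5, 0.8]
opening: 0.007
```

View pics/t13.png

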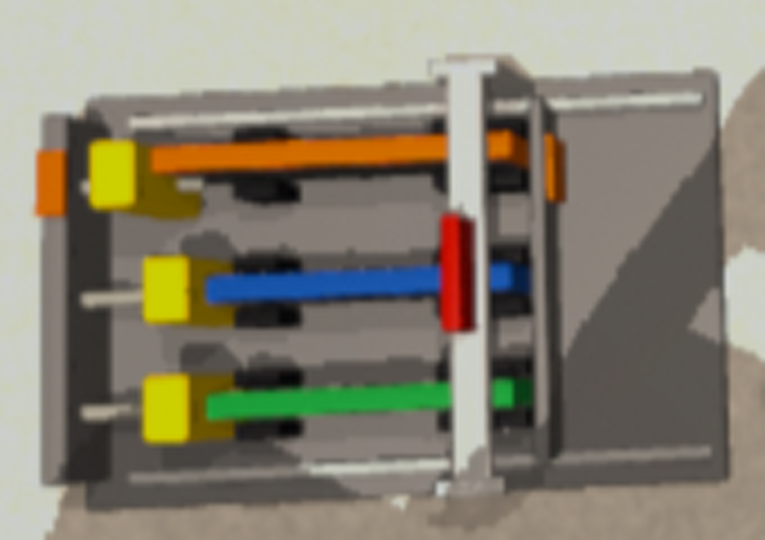

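View pics/s_13.png

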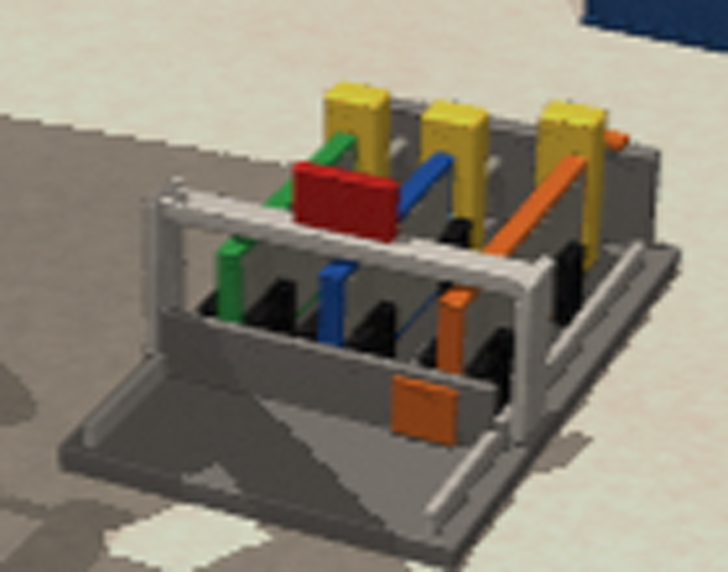

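View pics/t13f.png

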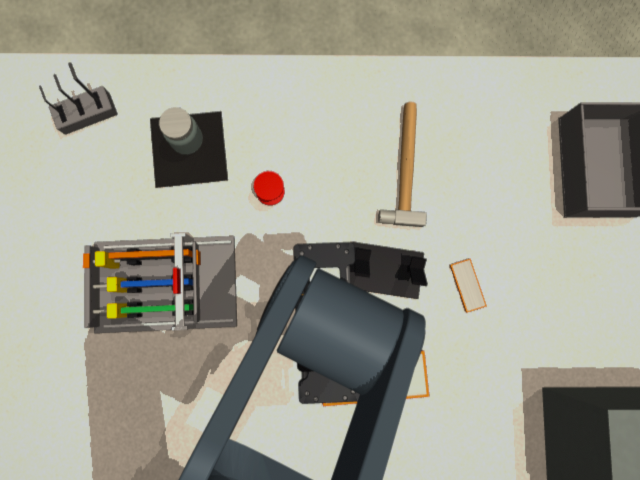

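All three plates stand under the bar and the bystanders are unchanged. I check the rail travel and the plate's ends numerically.

```bash
python3 - <<'E'
from t import *
c=bot.capture("top")
K=lambda p:(75+(p[0]+.5)/4.5-.5,220+(p[1]+.5)/4.5-.5)
def rk(p): d=p-O; return np.round([d@XR*1000,d@YR*1000],1)
h=lambda pts,z:np.mean([rk(onz(c,K(p),z)) for p in pts],0)
print("tab before",h([(628,205),(650,205),(657,320),(635,322)],.11),"now",h([(443,214),(468,214),(475,330),(443,330)],.11))
print("plate ends z.072",rk(onz(c,K((152,160)),.072)),rk(onz(c,K((526,147)),.072)))
print("blue",rk(onz(c,K((207,290)),.072)),rk(onz(c,K((528,277)),.072)))
print(bot.read_state()["joint_positions"].round(1),bot.read_state()["qvel"].round(2))
E
```

```text
tab before [-7.5000e-02 -1.2485e+02] now [ -0.4   -56.575]
plate ends z.072 [50.3 69.9] [ 49.2 -74.5]
blue [-1.  48.9] [ -1.4 -74.3]
[-2.620e+01  1.580e+01  1.066e+02  1.000e-01  5.760e+01 -2.870e+01] [ 0.92  0.08 -0.05 -0.26 -0.15 -0.06]
```

Tab centre by eye is −56.6 against −55 expected. I check with a proper red mask on the before and after pictures.

```bash
python3 - <<'E'
from t import *
c=bot.capture("top")
def rk(p): d=p-O; return np.round([d@XR*1000,d@YR*1000],1)
for f in ("pics/top0.png",None):
    im=cv2.imread(f) if f else c["img"][:,:,::-1].copy()
    g=im.astype(int)
    # bar: bright edges along rows away from tab; subpixel
    for r in (245,266,300):
        print(f,r,g[r,165:240,1].tolist() if r==266 else "")
    hsv=cv2.cvtColor(im,cv2.COLOR_BGR2HSV);m=((hsv[...,0]<6)|(hsv[...,0]>174))&(hsv[...,1]>190)
    m[:230]=0;m[320:]=0;m[:,:150]=0;m[:,230:]=0
    for r in (275,280,285):
        x=np.where(m[r])[0]; 
        if len(x):print("red row",r,x.min(),x.max(),rk(onz(c,(x.min()-.5,r),.11)),rk(onz(c,(x.max()+.5,r),.11)))
# predicted projection of home and open
for y in (-125,-55):
    P=lambda x,yy,z:proj(c,O+XR*x/1e3+YR*yy/1e3+np.array([0,0,z])).round(1)
    print(y,"tab top edges",P(0,y-4,.11),P(0,y+4,.11),"bar top edges x=30",P(30,y-7,.085),P(30,y+7,.085))
E
```

```text
pics/top0.png 245 
pics/top0.png 266 [104, 104, 104, 104, 105, 102, 94, 93, 93, 93, 94, 94, 93, 95, 100, 101, 102, 101, 101, 101, 102, 102, 102, 102, 103, 103, 104, 94, 93, 107, 94, 46, 38, 48, 85, 105, 107, 107, 108, 108, 107, 107, 108, 107, 105, 96, 95, 94, 87, 35, 36, 41, 36, 58, 87, 141, 162, 120, 100, 108, 109, 109, 109, 110, 109, 109, 110, 109, 108, 95, 117, 167, 172, 173, 173]
pics/top0.png 300 
red row 275 214 219 [   5.3 -118.5] [   4.8 -128.5]
red row 280 215 219 [  -3.1 -120. ] [  -3.5 -128.3]
red row 285 215 219 [ -11.4 -119.8] [ -11.8 -128.1]
None 245 
None 266 [127, 126, 126, 126, 126, 125, 115, 114, 111, 117, 152, 158, 153, 198, 207, 207, 199, 137, 85, 78, 87, 121, 124, 124, 125, 126, 126, 116, 113, 130, 115, 57, 48, 60, 104, 126, 130, 131, 130, 131, 130, 130, 130, 130, 130, 130, 130, 131, 131, 131, 131, 132, 132, 132, 131, 126, 103, 87, 84, 84, 85, 84, 85, 83, 84, 84, 84, 84, 83, 77, 102, 142, 147, 145, 145]
None 300 
red row 275 173 178 [  8.2 -50.5] [  7.8 -60.5]
red row 280 173 179 [ -0.1 -50.4] [ -0.6 -62. ]
red row 285 173 179 [ -8.4 -50.3] [ -8.9 -61.9]
-125 tab top edges [219.9 277.9] [215.1 278.1] bar top edges x=30 [223.6 261.2] [215.4 261.5]
-55 tab top edges [177.7 279.7] [172.8 279.9] bar top edges x=30 [182.8 262.9] [174.6 263.2]
```

Mask: tab left edge at 172.5 px (predicted at home 172.8), bar edges ~174.7–182.2 (predicted 174.6–182.8). The rail is home. I hand in.

```bash
python3 - <<'E'
from rig import bot
s=bot.read_state();print(s["time_s"],s["force"].round(1))
print(bot.hand_in())
E
```

```text
24.65 [ 0.4 -0.4  0.3]
the job is handed in; nothing more can be done
None
```

The long orange-edged plate now stands on its long edge in the free place, held between its two fins, and the rail is home over all three plates. I handed the job in at 24.65 s, with the gripper well clear and reading no force.

**What I did:**
- I drew the plate off the easel along its plane and lined it up with the fin slot using the wrist camera. The slot was about 5 mm off the middle of the place, and I corrected a 1.6 mm sideways error before lowering.
- I pushed the follower back about 24 mm (6.5 N) and lowered the plate, meeting no resistance from the fins. I set it on the floor at about 4 N and against the stop at about 7 N, then released it.
- I pushed the rail by its red tab with closed fingers until it came up hard at 13 N, then backed off.

**Last checks:**
- **Plate:** in the top view its ends measure +70 and −74.5 mm along the rack, against +70 and −70 expected. I put the difference down to reading a blurred edge near the stop, because the blue plate's end read −74.3 mm the same way.
- **Rail:** a quick reading by eye put the tab 1.6 mm short of home (−56.6 against −55). A colour mask then matched the home position to within about 1 mm, and the hard stop agreed.
- **Everything else:** the short plates, spool, jar and hammer look unmoved.

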